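# Refit the humidifier's filter cassette and bolt it in

### The job

Put the washed filter cassette back into the sloping intake of the ripening-room humidifier: tuck its thin toe edge under the lip at the bottom of the pocket and lay it down gently, without dropping or forcing it, until it sits flat, square and fully home. Then slide the barrel bolt all the way across over the cassette's tongue into its keeper, turn the bolt's handle down into the notch, and let go. Do not shift the cheeses or the brush.

Things in the scene. Friction and masses are not known exactly. Their poses are not given: they have to be found in the camera images.
- cassette_handle (a point): Centre of the handle bar of the loose filter cassette (aluminium frame, wire mesh, 0.4 kg, lying mesh and handle up on a paper-covered wire tray 10 mm high). Axes: x to the tongue end, y across, z up out of the mesh. Bar 70 (y) x 12 (x) x 14 mm high on two end posts, 20 mm free under it; 45 mm above the cassette's underside.
- cassette_center (a point): Middle of the same cassette, same axes, 9 mm above its underside; the handle bar's centre is 7 mm from it in +x and 36 mm in +z. Frame 106 (x -46 to +60) x 96 (y) x 18 mm thick. Fully home it lies 9 mm out from pocket_floor along that point's z, the same axes parallel, centred to within the pocket's play.
- cassette_toe (a point): Middle of the end edge of the cassette's toe flange, on the underside; same axes; 60 mm from cassette_center in -x. The flange continues the underside 14 mm beyond the frame, 96 mm wide, only 6 mm thick.
- cassette_tongue (a point): Middle of the top of the cassette's tongue, which continues the top side beyond the frame's +x end: 34 mm long (x +60 to +94 from cassette_center), 28 mm wide, 5 mm thick (13 to 18 mm above the cassette's underside). Same axes.
- cassette: The whole filter cassette (see cassette_handle); origin at the middle of its underside, 9 mm below cassette_center, same axes.
- humidifier: The fixed humidifier: white metal cabinet with a bare steel front, 230 mm wide, 300 deep, 150 high, with the sloping intake and the bolt on its front, air slots and a dial on top. Origin at the centre of its underside, x pointing away from its front, z up.
- pocket_floor (a point): Centre of the flat floor of the intake pocket in the fixed humidifier. Its front slopes 28 degrees, low side to the robot. Axes: x up the slope, y across (left seen from the robot), z square out of the face. Pocket 123 (x) x 99 (y) x 12 mm deep, square walls: play 1.5 mm all round. The cassette stands 6 mm proud when home.
- pocket_lip (a point): Middle of the free edge of the lip, on its underside; axes as pocket_floor. The strip, 4 mm thick and 116 mm wide, covers the lowest 8 mm of the pocket, 10 mm above the floor. The toe goes under it only with the cassette 10 to 18 degrees steeper than the face (tongue end raised), moved down the slope until the toe meets the end wall, 8 mm behind this edge; then the tongue end swings down flat.
- bolt (a joint): Travel of the barrel bolt, m: 0 drawn back, 0.052 fully across, where it stops. Round rod 10 mm thick along the pocket's y, 82 mm up the slope from pocket_floor and 25 mm out; slides to -y. Its tip is at y = 26 mm minus travel; it passes 2 mm over the tongue. About 4 N friction, stays where left. Two straps guide it, y 18-27 and 44-53 mm, 20 mm wide (x), tops 34 mm out from the floor.
- bolt_keeper (a point): Mouth of the keeper, a strap 12 mm long and 20 mm wide beyond the tongue that takes the bolt's tip; on the rod's axis; axes as pocket_floor; at x +82, y -18, z +25 mm from pocket_floor.
- bolt_handle (a joint): Turn of the bolt's handle about the rod, rad: 0 = standing square out of the sloping face, positive = turned down the slope, 1.57 = flat along the face, pointing down the slope, in the notch. Starts near upright; friction (about 0.06 N m) holds it. Until it is at the notch the guide rail stops it at 0.65 to 0.8.
- bolt_knob (a point): Centre of the round knob, 16 mm across, on the end of the bolt's handle, 36 mm from the rod's axis; the stem is 8 mm thick. In pocket_floor's frame the handle stands at y = 118 mm minus the bolt's travel, x = 82 mm at the rod. The face around it is free apart from the rail and the straps.
- bolt_notch (a point): Middle of the notch in the bolt's guide rail, at x +68, y +66, z +25 mm from pocket_floor; axes as there. The rail is a steel strip along y, 4 mm thick, y 55 to 132 mm, its top 34 mm out from the pocket floor; the notch is 13 mm wide and lies level with the handle when the bolt is fully across.
- round_cheese: Bystander: small round cheese, 94 mm across, 32 mm high, lying on the bench; origin at the centre of its underside.
- brick_cheese: Bystander: brick-shaped cheese 62 x 95 x 50 mm, lying on the bench; origin at the centre of its underside.
- rind_brush: Bystander: block-shaped hand brush, 110 x 45 x 40 mm, bristles down on the bench; origin at the centre of its underside.
Not all that is in view belongs to the job. Of the things like the cassette, leave any that is blue or orange; of the rest the larger one is meant.

How it is judged:
On the way, in this order (a step that is already met when the one before it is completed fails the run):
1. the cassette lies flat and square in the pocket, toe under the lip, fully home (x of cassette_center in the frame of pocket_floor between -0.0035 and 0.0035 m and y of cassette_center in the frame of pocket_floor between -0.0035 and 0.0035 m and z of cassette_center in the frame of pocket_floor between 0.007 and 0.011 m and angle between the z axis of cassette_center and the z axis of pocket_floor, either way round below 0.04 rad and angle between the x axis of cassette_center and the x axis of pocket_floor, either way round below 0.04 rad and z of cassette_handle in the frame of pocket_floor above 0.03 m and x of cassette_handle in the frame of pocket_floor above 0 m), for 0.2 s.
2. the bolt is fully across over the tongue, the cassette still home (all of step 1 and value of joint bolt above 0.047 m), for 0.2 s.
3. the handle is down in the notch (value of joint bolt_handle above 1.4 rad), for 0.2 s.
At the end, for the whole second after the job is handed in: The cassette lies in the pocket, its middle within 3.5 mm of the pocket's middle along and across the slope, its underside within 2 mm of the floor, flat and square to within 2.3 degrees; the bolt is across by more than 47 of its 52 mm; the handle is turned down to at least 1.4 rad, in the notch (all of step 2 and value of joint bolt_handle above 1.4 rad); the robot touches nothing.
It fails at once if the cassette was forced against the humidifier with over 80 N (contact force between cassette and humidifier above 80 N).
It fails at once if the cassette was dropped or slammed into the pocket (faster than 0.15 m/s over the last 25 mm to its place) (distance between cassette_center and pocket_floor below 0.025 m and linear speed of cassette above 0.15 m/s).
It fails at once if the round cheese was shifted by more than 20 mm (distance of round_cheese from where it was at the start of the episode above 0.02 m).
It fails at once if the brick cheese was shifted by more than 20 mm (distance of brick_cheese from where it was at the start of the episode above 0.02 m).
It fails at once if the brush was shifted by more than 20 mm (distance of rind_brush from where it was at the start of the episode above 0.02 m).
It also fails if it takes over 64 s, if anything falls off the work surface, if the arm or the gripper's body presses on something with over 40 N, if the wrist force passes 120 N, or if a joint passes its speed limit or range.

### The arm

A 6-joint arm with a two-finger parallel gripper is mounted at the origin on the work surface. World frame = base frame: x ahead of the robot, y to its left, z up, the work surface at z = 0. Lengths are in m, angles in rad, forces in N, time in s.
With the tool pointing down it reaches from about 0.25 to 0.775 m from the base axis. Payload 4 kg.
Tool frame: the origin (TCP) lies at the very end of the fingers, on their centre line; the grasp point (between the pads) lies 19 mm behind it; y points along the fingers, x is the direction in which the jaws open and shut, and the axes are right-handed (so a half turn about y gives the same grasp; the last joint's range is limited). The gripper opens to 94 mm and grips with 3 to 60 N. Pads are 16 mm wide; open, the fingers measure 119 mm over their backs; the gripper's body (75 mm by 177 mm) begins 78 mm behind the grasp point.
Start: joints at [1.12, 0.087, 1.371, -0, 1.684, -0.103], TCP at [0.187, 0.517, 0.166] pointing down, gripper open.
Joint ranges: [-3.1, 3.1], [-0.76, 2.03], [0.27, 2.55], [-1.08, 4.22], [0.17, 2.65], [-2.57, 2.57]. Speed limits (rad/s): [2.79, 2.79, 3.14, 3.14, 3.14, 3.14].

### API

Orientations are given as [roll, pitch, yaw] about the fixed x, y, z axes, in that order (R = Rz(yaw) Ry(pitch) Rx(roll)).
In Python, from bench import robot gives the robot as it stands.
- The arm moves only by the shell command python3 -m handwheel 'ROWS' [OPENING]. ROWS is JSON, a list of rows, each an object with "delta_pos": the shift along the tool's x, y, z in mm, a list of three; "yaw": the turn about the tool's y in rad. A call has 1 to 12 rows; each row is the pose to reach, as a shift and turn from the pose commanded when the call began, along the tool's axes at that moment; what a row does not reach only later rows make up. A row lasts 1/10 s, in which the tool goes at most 50 mm and 8.59 degrees, less where a joint would pass 70% of its speed; a pose out of reach is approached as far as the arm can. A call with a gripper value outside its range is refused whole. OPENING is the closure in counts, from 0 (fully open) to 255 (shut), set as the call begins (- or left out, the last holds). The fingers move at their own pace and stop on an object; the grip force is fixed at half the most. Time passes only in rows, so rows that repeat a pose let the fingers close. It gives the time, the measured TCP pose, the force and the opening at its end, in the units of the state.
- robot.get_obs(): the state, without advancing time (a new reading comes with each control period).
- robot.snapshot(name): name is "scene" or "side" or "wrist"; returns a dict with "image" (400x640x3 uint8, red, green, blue), "fx", "fy", "cx", "cy" (pixels), "rvec" (rotation vector, rad) and "tvec" (3), from world to camera coordinates, as OpenCV has them. Camera axes: x right, y down, z forward; pixel columns grow to the right and rows downward; lengths in m; the calibration is good to about 2 mm. A picture is of the moment at which its call begins. There is no depth.
- robot.close_job(): hands the job in, once; it reports no verdict.
The state is a dict: "time": time; "joint_positions": joint angles; "qvel": joint speeds; "joint_torque": joint torques, N m; "tool_pos": TCP position; "ee_rot": TCP orientation; "wrist_force": force on the tool from outside, world axes, zero at the start; "wrist_torque": the same for the moment, N m; "width": finger opening in m.
Only numpy, scipy, OpenCV 4.12 (cv2) and the standard library are available. Lean on these libraries where they do the work, as an engineer would, in place of code of your own. Each camera call takes 0.05 s, during which the arm holds its last target.

## Working session

There is one attempt and no reset: what is moved stays moved. The work goes in short steps, Python scripts to look and compute and a shell command to move; the robot and the scene stay as the last step left them, time stands still between calls to the robot, and variables do not carry over. Pictures are saved under pics/ and viewed, and the job is handed in when it is done.

```bash
ls; mkdir -p pics
python3 - <<'E'
from bench import robot
import cv2
o=robot.get_obs();print({k:(v if not hasattr(v,'__len__') else [round(float(x),3) for x in v]) for k,v in o.items()})
for n in ["scene","side","wrist"]:
    s=robot.snapshot(n);cv2.imwrite(f"pics/{n}0.png",s["image"][:,:,::-1]);print(n,s["fx"],s["fy"],s["cx"],s["cy"],s["rvec"],s["tvec"])
E
```

```text
pics
{'time': 0.0, 'joint_positions': [1.12, 0.088, 1.372, -0.0, 1.684, -0.103], 'qvel': [0.001, -0.0, 0.0, -0.001, 0.001, 0.0], 'joint_torque': [-0.002, -34.018, -30.243, 0.072, 0.033, -0.0], 'tool_pos': [0.187, 0.517, 0.164], 'ee_rot': [-1.571, 0.002, 1.223], 'wrist_force': [0.031, -0.434, 0.002], 'wrist_torque': [0.005, -0.03, 0.006], 'width': 0.0937596825139379}
scene 366.3609322025797 366.3609322025797 316.5124207947389 197.51388795478596 [ 0.70495167  2.66965001 -1.0244663 ] [ 0.44397208 -0.04903049  1.40772119]
side 377.193549570042 377.193549570042 315.31386860657756 199.28726440094727 [ 2.06308872 -0.45933438  0.24163468] [-0.46309823  0.19176677  0.90657082]
wrist 298.9620838237114 298.9620838237114 314.29926902636186 195.66046652327134 [-2.38289811 -1.67208873 -0.2245893 ] [-0.55025524 -0.02863097  0.39081699]
```

View pics/scene0.png

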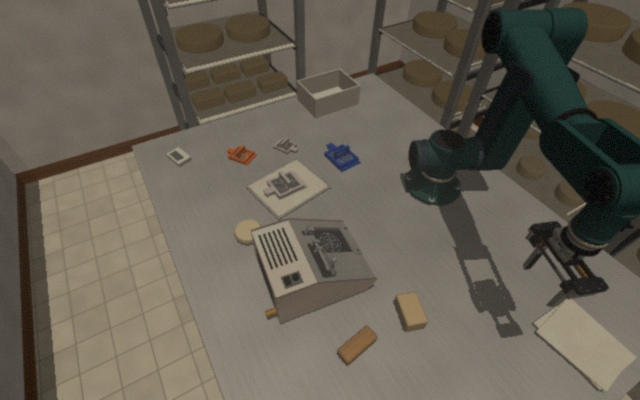

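View pics/side0.png

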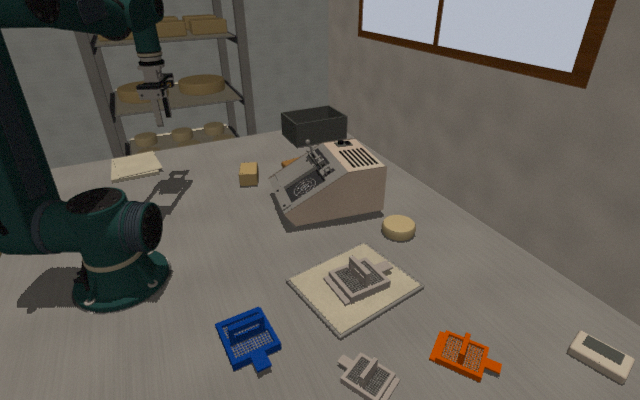

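View pics/wrist0.png

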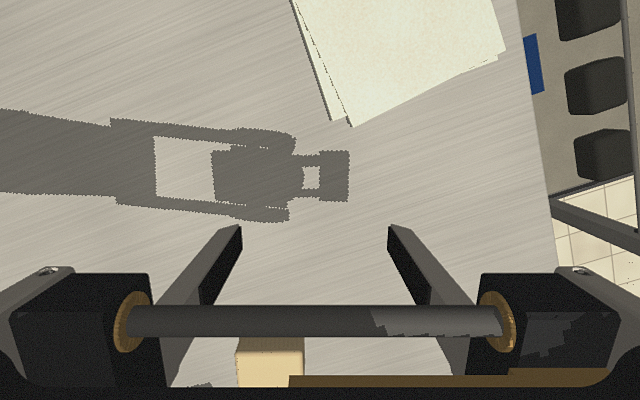

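Cassette-like things: orange (scene 241,155), small grey (scene 286,145), blue (scene 342,156) and a grey one on the paper tray (scene 286,186). The one on the tray fits, because it is the larger grey one and it is neither blue nor orange. I'll confirm that with an enlarged crop.

```bash
cat > h.py <<'E'
import numpy as np, cv2
from bench import robot
def cam(s):
    K=np.array([[s["fx"],0,s["cx"]],[0,s["fy"],s["cy"]],[0,0,1.]]);R=cv2.Rodrigues(np.array(s["rvec"],float))[0];t=np.array(s["tvec"],float).ravel()
    return K,R,t
def ray(c,uv):
    K,R,t=c; d=R.T@np.linalg.inv(K)@np.array([uv[0],uv[1],1.]); return -R.T@t, d/np.linalg.norm(d)
def onz(c,uv,z):
    o,d=ray(c,uv); return o+d*(z-o[2])/d[2]
def proj(c,p):
    K,R,t=c; q=K@(R@np.asarray(p,float)+t); return q[:2]/q[2]
def tri(cs,uvs):
    A=np.zeros((3,3));b=np.zeros(3)
    for c,uv in zip(cs,uvs):
        o,d=ray(c,uv);M=np.eye(3)-np.outer(d,d);A+=M;b+=M@o
    p=np.linalg.solve(A,b); return p,[float(np.linalg.norm(np.cross(p-ray(c,uv)[0],ray(c,uv)[1]))) for c,uv in zip(cs,uvs)]
def snap(n,f):
    s=robot.snapshot(n);cv2.imwrite("pics/"+f+".png",s["image"][:,:,::-1]);np.savez("pics/"+f,**{k:s[k] for k in s});return s
def load(f): return dict(np.load("pics/"+f+".npz"))
def crop(s,x0,y0,x1,y1,k,f):
    cv2.imwrite("pics/"+f+".png",cv2.resize(s["image"][y0:y1,x0:x1,::-1],None,fx=k,fy=k,interpolation=cv2.INTER_CUBIC))
E
python3 - <<'E'
from h import *
a=snap("scene","sc1");b=snap("side","sd1")
crop(a,220,120,390,330,2.8,"ca");crop(b,200,120,450,400,2.1,"cb")
c=cam(a);d=cam(b)
for n,u,z in [("tray cass",(286,186),.03),("round",(245,232),.03),("brick",(410,308),.05),("brush",(357,345),.04),("frontL",(375,280),0),("hum",(280,315),0)]: print(n,onz(c,u,z).round(3))
print("tray side",onz(d,(360,280),.03).round(3),onz(d,(398,225),.03).round(3),onz(d,(248,172),.05).round(3))
print(robot.get_obs()["time"], -c[1].T@c[2], -d[1].T@d[2])
E
```

```text
tray cass [ 0.504 -0.241  0.03 ]
round [ 0.717 -0.118  0.03 ]
brick [0.423 0.364 0.05 ]
brush [0.605 0.373 0.04 ]
frontL [0.434 0.226 0.   ]
hum [0.738 0.183 0.   ]
tray side [ 0.494 -0.276  0.03 ] [ 0.698 -0.133  0.03 ] [0.409 0.329 0.05 ]
0.25 [0.8841029  0.62419197 1.004958  ] [ 0.14503152 -0.81771698  0.61920103]
```

View pics/ca.png

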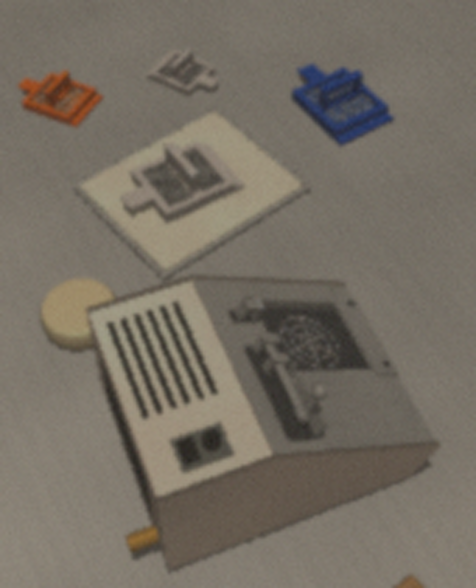

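View pics/cb.png

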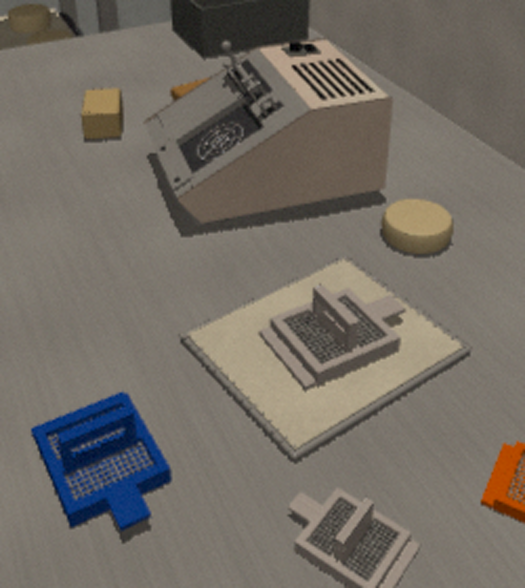

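The enlarged crop confirms it: the cassette on the tray is the larger of the two grey ones (crop ca 185,180), with its tongue pointing towards the humidifier side. Next I'll work out a look-over pose above it.

```bash
cat >> h.py <<'E'
from scipy.spatial.transform import Rotation as Ro
def tool(o=None):
    o=o or robot.get_obs(); return np.array(o["tool_pos"]), Ro.from_euler("xyz",o["ee_rot"]).as_matrix()
def delta(target,jawang=None):
    p,R=tool(); d=R.T@(np.array(target)-p)*1000
    r=None
    if jawang is not None:
        cur=np.arctan2(R[1,0],R[0,0]); r=-((jawang-cur+np.pi/2)%np.pi-np.pi/2)
    print("delta",d.round(1),"yaw",r)
E
python3 - <<'E'
from h import *
d=cam(load("sd1"));c=cam(load("sc1"))
t=onz(d,(383,267.6),.026);e=onz(d,(338,289),.013);print(t,e,np.degrees(np.arctan2(*(t-e)[1::-1])))
t=onz(c,(220+135/2.8,120+202/2.8),.026);e=onz(c,(220+225/2.8,120+165/2.8),.02);print(t,e,np.degrees(np.arctan2(*(t-e)[1::-1])))
w=cam(load("sc1"))
s=snap("wrist","w1");k=cam(s);p,R=tool();print("cam in tool",R.T@(-k[1].T@k[2]-p), "axis",(R.T@k[1].T).round(3))
print(p,R.round(3)); delta([.43,-.22,.35],np.radians(115)); print(robot.get_obs()["joint_positions"])
E
```

```text
[ 0.5667501  -0.25896013  0.026     ] [ 0.44478616 -0.2641729   0.013     ] 2.4473463990021322
[ 0.57299783 -0.24805176  0.026     ] [ 0.43581958 -0.25643444  0.02      ] 3.496880436385009
cam in tool [ 0.00110599 -0.21847298  0.07686797] axis [[ 1.     0.001 -0.   ]
 [ 0.    -0.267  0.964]
 [ 0.    -0.964 -0.267]]
[0.1873687  0.51690243 0.16519587] [[ 0.341 -0.    -0.94 ]
 [ 0.94  -0.001  0.341]
 [-0.001 -1.     0.   ]]
delta [-610.2 -184.4 -479.2] yaw -0.7841290499090103
[ 1.11989181e+00  8.74952147e-02  1.37118939e+00  3.56469190e-05
  1.68360534e+00 -1.03103742e-01]
```

```bash
python3 -m handwheel '[{"delta_pos":[0,-60,0],"yaw":0},{"delta_pos":[0,-120,0],"yaw":0},{"delta_pos":[-320,-120,-265],"yaw":-0.2},{"delta_pos":[-320,-120,-265],"yaw":-0.2},{"delta_pos":[-320,-120,-265],"yaw":-0.2},{"delta_pos":[-320,-120,-265],"yaw":-0.2},{"delta_pos":[-634,-120,-531],"yaw":-0.4},{"delta_pos":[-634,-120,-531],"yaw":-0.4},{"delta_pos":[-634,-120,-531],"yaw":-0.4},{"delta_pos":[-634,-120,-531],"yaw":-0.4},{"delta_pos":[-634,-120,-531],"yaw":-0.4},{"delta_pos":[-634,-120,-531],"yaw":-0.4}]' 0
python3 -c "
from h import *
delta([.47,-.26,.22],np.radians(93));print(robot.get_obs()['joint_positions'])"
```

```text
time: 1.5
tool_pos: [0.3555, 0.0536, 0.2804]
ee_rot: [-1.573, -0.0, 1.623]
wrist_force: [1.1, 0.6, 0.6]
width: 0.0943
delta [-319.2   60.5  -97.8] yaw 5.734874623675168e-05
[-8.80323189e-03 -3.33023020e-01  1.51947923e+00  3.38620398e-04
  1.95342988e+00 -1.63188991e+00]
```

```bash
python3 -c "
from h import *
snap('wrist','w2')"
python3 -m handwheel '[{"delta_pos":[-320,0,-98],"yaw":0},{"delta_pos":[-320,0,-98],"yaw":0},{"delta_pos":[-320,0,-98],"yaw":0},{"delta_pos":[-320,0,-98],"yaw":0},{"delta_pos":[-320,0,-98],"yaw":0},{"delta_pos":[-320,60,-98],"yaw":0},{"delta_pos":[-320,60,-98],"yaw":0},{"delta_pos":[-320,60,-98],"yaw":0},{"delta_pos":[-320,60,-98],"yaw":0},{"delta_pos":[-320,60,-98],"yaw":0},{"delta_pos":[-320,60,-98],"yaw":0}]'
python3 -c "
from h import *
snap('wrist','w3');print(tool())"
```

```text
time: 2.65
tool_pos: [0.4705, -0.258, 0.2225]
ee_rot: [-1.574, 0.002, 1.625]
wrist_force: [-0.4, 0.6, 0.2]
width: 0.0938
(array([ 0.47047195, -0.25804852,  0.22237357]), array([[-0.05385416,  0.00336175, -0.99854315],
       [ 0.99854642, -0.00200672, -0.05386109],
       [-0.00218486, -0.99999234, -0.00324879]]))
```

View pics/w2.png

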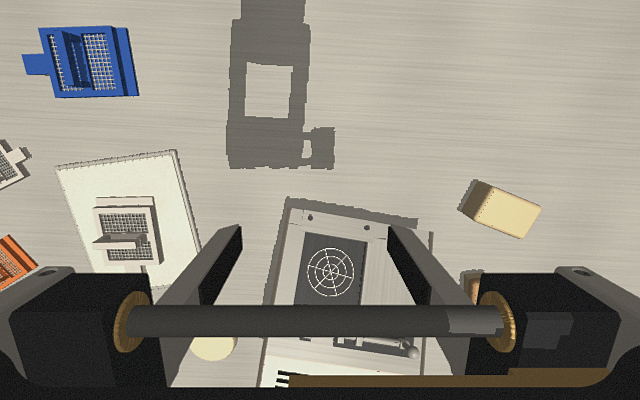

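View pics/w3.png

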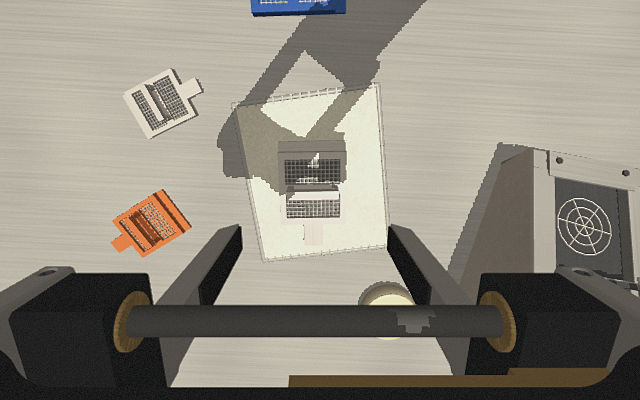

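w2 shows the humidifier (pocket grille 330,272, knob 412,352). w3 shows the cassette at (313,185) with its tongue at (315,233) pointing away. I'll enlarge both.

```bash
python3 -c "
from h import *
crop(load('w3'),265,130,360,255,4.7,'c3');crop(load('w2'),250,180,450,390,2.85,'c2')"
```

```text
(no output)
```

View pics/c3.png

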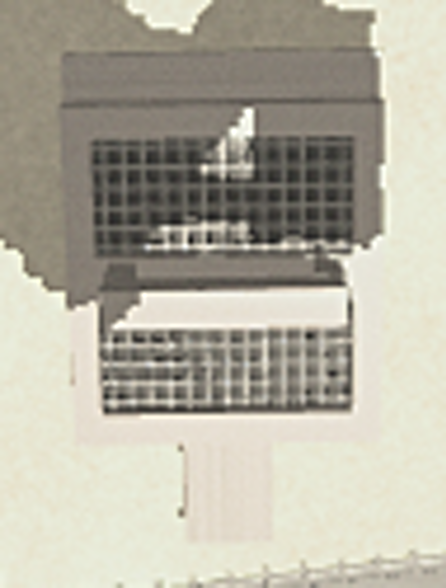

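View pics/c2.png

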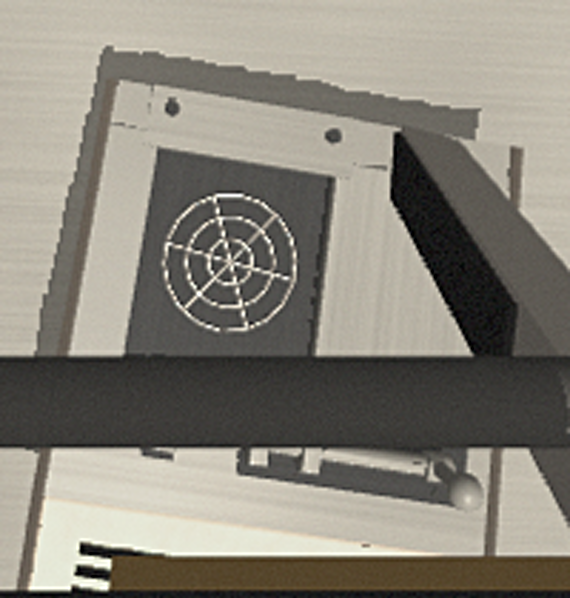

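Run:
```python
from h import *
c=cam(load("w3"))
P=lambda u,v,z:onz(c,(265+u/4.7-.4,130+v/4.7-.4),z)
F=[("tonL",188,542,.028),("tonR",272,541,.028),("frFL",75,441,.028),("frFR",380,441,.028),("frNL",62,103,.028),("frNR",383,101,.028),("toeL",62,52,.016),("toeR",377,50,.016),("barFL",102,327,.062),("barFR",350,327,.062),("barNL",102,288,.062),("barNR",348,287,.062)]
D={}
for n,u,v,z in F: D[n]=P(u,v,z)*1000;print(n,D[n].round(1))
m=lambda a,b:(D[a]+D[b])/2
t,e=m("tonL","tonR"),m("toeL","toeR");d=t-e;print("len",np.linalg.norm(d[:2]),"ang",np.degrees(np.arctan2(d[1],d[0])))
for a,b in [("toeR","toeL"),("frNR","frNL"),("frFR","frFL"),("barFR","barFL"),("barNR","barNL")]:
  d=D[b]-D[a];print(a,np.linalg.norm(d[:2]),np.degrees(np.arctan2(d[1],d[0])))
print("bar",sum(D[k] for k in D if k[:3]=="bar")/4,"frame mid",sum(D[k] for k in D if k[:2]=="fr")/4)
```

```text
tonL [ 586.6 -266.    28. ]
tonR [ 584.8 -239.2   28. ]
frFL [ 554.1 -302.9   28. ]
frFR [ 548.9 -207.5   28. ]
frNL [ 448.7 -309.2   28. ]
frNR [ 443.  -215.4   28. ]
toeL [ 435.1 -311.    16. ]
toeR [ 429.4 -217.1   16. ]
barFL [ 506.3 -292.7   62. ]
barFR [ 502.5 -223.1   62. ]
barNL [ 495. -293.   62.]
barNR [ 490.9 -224.6   62. ]
len 153.87773900435803 ang 4.268717260999178
toeR 94.05523925726415 -86.51621464453794
frNR 94.04830953609772 -86.51464393255776
frFR 95.56212712395579 -86.83584057935182
barFR 69.67681175283978 -86.84804485046308
barNR 68.57412363323213 -86.61136582731014
bar [ 498.67997482 -258.34137034   62.        ] frame mid [ 498.6697024  -258.74612677   28.        ]
```

Run:
```python
from h import *
c=cam(load("sc1"));P=lambda u,v,z:onz(c,(220+u/2.8-.3,120+v/2.8-.3),z)*1000
for n,u,v in [("backR",90,312),("ridgeR",197,279),("ridgeL",273,457),("backL",157,496)]: print(n,P(u,v,.15).round(0))
c=cam(load("w2"));P=lambda u,v,z:onz(c,(250+u/2.85-.3,180+v/2.85-.3),z)*1000
w=cam(load("w2"));s=cam(load("sc1"));d=cam(load("sd1"))
U=lambda u,v:(250+u/2.85,180+v/2.85)
S=lambda u,v:(220+u/2.8,120+v/2.8)
T=lambda u,v:(200+u/2.1,120+v/2.1)
print("grille",tri([w,s,d],[U(231,262),S(310,341),T(219,142)]))
print("knob",tri([w,s,d],[U(466,491),S(320,391),T(226,47)]))
for z in (.02,.04,.05,.06): print(z,P(118,80,z).round(0),P(515,148,z).round(0))
```

```text
backR [719. -20. 150.]
ridgeR [602.  -5. 150.]
ridgeL [637. 218. 150.]
backL [748. 201. 150.]
grille (array([0.51400543, 0.08719757, 0.08467664]), [0.001751746530492079, 0.001521348428817613, 0.0017247432910342186])
knob (array([0.57318311, 0.19441146, 0.1772343 ]), [0.0013054624765626857, 0.0015488997181032018, 0.0021301554589659363])
0.02 [435.  20.  20.] [466. 260.  20.]
0.04 [429.  21.  40.] [458. 251.  40.]
0.05 [425.  21.  50.] [454. 247.  50.]
0.06 [422.  22.  60.] [450. 243.  60.]
```

```bash
python3 -m handwheel '[{"delta_pos":[0,-50,0],"yaw":0},{"delta_pos":[0,-80,0],"yaw":0},{"delta_pos":[363,-80,-100],"yaw":0.19},{"delta_pos":[363,-80,-100],"yaw":0.19},{"delta_pos":[363,-80,-100],"yaw":0.19},{"delta_pos":[363,-80,-100],"yaw":0.19},{"delta_pos":[363,-80,-100],"yaw":0.19},{"delta_pos":[363,-80,-100],"yaw":0.19},{"delta_pos":[363,-80,-100],"yaw":0.19},{"delta_pos":[363,-80,-100],"yaw":0.19},{"delta_pos":[363,-80,-100],"yaw":0.19},{"delta_pos":[363,-80,-100],"yaw":0.19}]'
python3 -c "
from h import *
s=snap('wrist','w4');print(tool());crop(s,180,60,460,310,2.4,'c4')"
```

```text
time: 3.9
tool_pos: [0.5504, 0.1096, 0.3012]
ee_rot: [-1.573, 0.0, 1.435]
wrist_force: [0.9, -0.6, -0.0]
width: 0.094
(array([0.55045002, 0.10867043, 0.30115675]), array([[ 1.36819342e-01,  1.73782064e-03, -9.90594492e-01],
       [ 9.90596003e-01, -4.01847633e-04,  1.36818845e-01],
       [-1.60301438e-04, -9.99998409e-01, -1.77645871e-03]]))
```

View pics/c4.png

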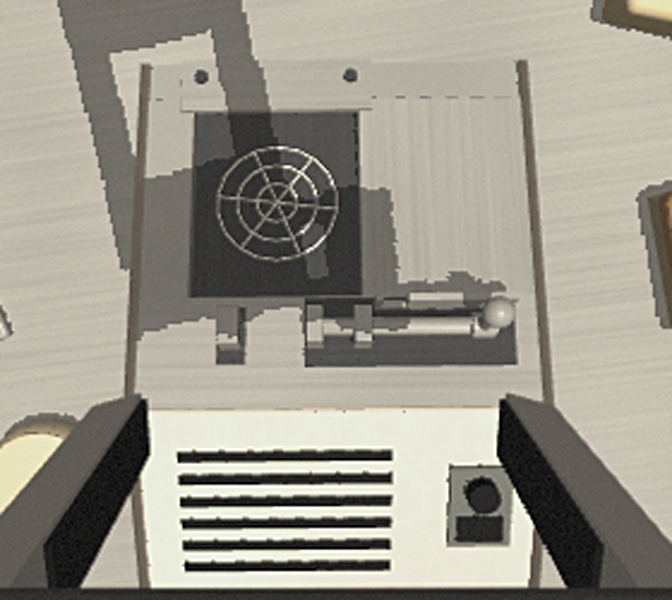

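Run:
```python
from h import *
c=cam(load("w4"));px=lambda u,v:(180+u/2.4-.3,60+v/2.4-.3)
rL,rR=onz(c,px(150,409.5),.15),onz(c,px(535,406.5),.15)
d=rR-rL;yaw=np.arctan2(d[1],d[0])-np.pi/2;print("ridge",rL,rR,"yaw",np.degrees(yaw))
for yaw in (yaw,np.radians(-8)):
  h=np.array([np.cos(yaw),np.sin(yaw),0]);Y=np.array([-h[1],h[0],0]);a=np.radians(28)
  X=h*np.cos(a)+[0,0,np.sin(a)];Z=np.cross(X,Y)
  org=(rL+rR)/2
  def pl(u,v,off):
    o,dd=ray(c,px(u,v));p=o+dd*((org+Z*off-o)@Z)/(dd@Z);q=p-org;return np.array([q@X,q@Y,q@Z])*1000
  for n,u,v,off in [("floor",277,203,-.012),("pTL",192,113,.002),("pTR",359,113,.002),("pBL",191,297,0),("pBR",361,297,0),("pmL",191.5,200,0),("pmR",361,200,0),("edgeL",137,250,0),("edgeR",532,200,0),("noseL",150,97,0),("noseR",520,97,0),("knob",496,312,.049)]: print(n,pl(u,v,off).round(1))
```

```text
ridge [0.61069568 0.00585084 0.15      ] [0.63753277 0.21680189 0.15      ] yaw -7.250192264668398
floor [-125.8  -37.7  -12. ]
pTL [-178.3  -88.4    2. ]
pTR [-177.3   12.3    2. ]
pBL [-64.1 -85.7   0. ]
pBR [-63.3  11.5   0. ]
pmL [-123.2  -87.3    0. ]
pmR [-122.3   12.6    0. ]
edgeL [ -92.5 -118.     0. ]
edgeR [-121.4  113.2    0. ]
noseL [-190.4 -114.8    0. ]
noseR [-188.2  110.5    0. ]
knob [-42.1  76.   49. ]
floor [-125.2  -39.1  -12. ]
pTL [-177.   -90.4    2. ]
pTR [-177.5   10.3    2. ]
pBL [-62.9 -86.4   0. ]
pBR [-63.4  10.7   0. ]
pmL [-122.   -88.6    0. ]
pmR [-122.5   11.2    0. ]
edgeL [ -90.9 -118.9   -0. ]
edgeR [-123.  112.    0.]
noseL [-188.6 -116.8    0. ]
noseR [-189.8  108.6    0. ]
knob [-43.1  75.3  49. ]
```

```bash
python3 -m handwheel '[{"delta_pos":[-20,30,100],"yaw":0},{"delta_pos":[-20,30,100],"yaw":0},{"delta_pos":[-20,30,100],"yaw":0},{"delta_pos":[-20,30,100],"yaw":0}]'
python3 -c "
from h import *
s=snap('wrist','w5');print(tool());crop(s,170,90,470,310,2.4,'c5')"
```

```text
time: 4.35
tool_pos: [0.4479, 0.1015, 0.2708]
ee_rot: [-1.573, -0.0, 1.431]
wrist_force: [-0.2, 0.0, -0.6]
width: 0.0943
(array([0.44948859, 0.10175823, 0.27155392]), array([[ 1.39148083e-01,  3.81039216e-03, -9.90264254e-01],
       [ 9.90271314e-01,  2.04168352e-04,  1.39149860e-01],
       [ 7.32396158e-04, -9.99992720e-01, -3.74491241e-03]]))
```

View pics/c5.png

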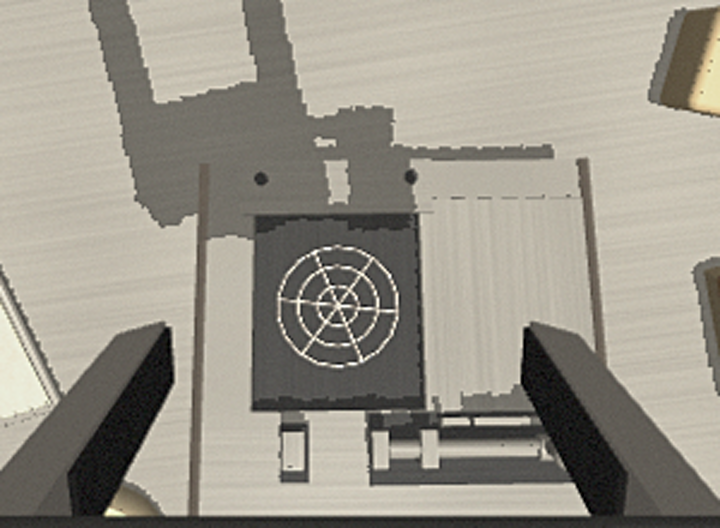

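Run:
```python
from h import *
a=cam(load("w4"));b=cam(load("w5"))
A=lambda u,v:(180+u/2.4-.3,60+v/2.4-.3);B=lambda u,v:(170+u/2.4-.3,90+v/2.4-.3)
rL,rR=onz(a,A(150,409.5),.15),onz(a,A(535,406.5),.15)
yaw=np.radians(-7.7);h=np.array([np.cos(yaw),np.sin(yaw),0]);Y=np.array([-h[1],h[0],0]);al=np.radians(28)
X=h*np.cos(al)+[0,0,np.sin(al)];Z=np.cross(X,Y);org=(rL+rR)/2
pf=org+X*(-.1245)+Y*(-.0385)+Z*(-.012);print("pf",pf)
for n,p,q in [("grille",(277,203),(338,306)),("lipL",(192,112),(253,213)),("lipR",(360,112),(418,213)),("bL",(191,297),(252,409)),("bR",(361,297),(425,409)),("s1",(202,76),(261,179)),("s2",(350,75),(411,176))]:
  P,r=tri([a,b],[A(*p),B(*q)]);print(n,(P*1000).round(1),np.round(np.array(r)*1000,1),(np.array([X,Y,Z])@(P-pf)*1000).round(1))
def pl(u,v,off):
    o,dd=ray(b,B(u,v));return np.array([X,Y,Z])@(o+dd*((pf+Z*off-o)@Z)/(dd@Z)-pf)*1000
for n,u,v,off in [("grille",338,306,0),("lipL",253,213,.014),("lipR",418,213,.014),("bL",252,409,.012),("bR",425,409,.012),("midL",252.5,310,.012),("midR",421,310,.012),("kL",282,470,.034),("kR",304,470,.034)]: print(n,pl(u,v,off).round(1))
```

```text
pf [0.51560283 0.08714737 0.08095542]
grille [514.3  87.7  85.5] [0.1 0.1] [0.9 0.4 4.6]
lipL [455.2  43.9  66.5] [0.5 0.5] [-54.5 -51.   12.7]
lipR [469.  143.5  66.4] [0.7 0.7] [-54.3  49.6  12.4]
bL [557.5  32.7 118.4] [0.4 0.4] [ 60.7 -48.3  10.2]
bR [570.  129.9 120.7] [0.2 0.2] [61.2 49.7 12.4]
s1 [435.6  52.7  65.5] [0.2 0.2] [-73.2 -44.8  21.3]
s2 [446.8 141.2  62.5] [0.2 0.2] [-75.3  44.4  19.1]
grille [ 0.2  0.4 -0. ]
lipL [-54.2 -50.3  14. ]
lipR [-53.7  48.7  14. ]
bL [ 60.8 -48.4  12. ]
bR [61.2 49.9 12. ]
midL [  4.1 -49.5  12. ]
midR [ 4.6 49.1 12. ]
kL [ 92.5 -28.9  34. ]
kR [ 92.5 -17.2  34. ]
```

```bash
cat >> h.py <<'E'
yaw=np.radians(-7.7);_h=np.array([np.cos(yaw),np.sin(yaw),0]);PY=np.array([-_h[1],_h[0],0]);al=np.radians(28)
PX=_h*np.cos(al)+[0,0,np.sin(al)];PZ=np.cross(PX,PY);pf=np.array([.5156,.0870,.0810]);PR=np.array([PX,PY,PZ])
def w2p(p): return PR@(np.array(p)-pf)*1000
def p2w(q): return pf+PR.T@np.array(q)/1000
E
python3 - <<'E'
from h import *
delta([.4987,-.2585,.16],np.radians(93.4))
E
```

```text
delta [-350.   111.7  -98.4] yaw -0.19894230841621807
```

```bash
python3 -m handwheel '[{"delta_pos":[-350,0,-98],"yaw":-0.2},{"delta_pos":[-350,0,-98],"yaw":-0.2},{"delta_pos":[-350,0,-98],"yaw":-0.2},{"delta_pos":[-350,0,-98],"yaw":-0.2},{"delta_pos":[-350,0,-98],"yaw":-0.2},{"delta_pos":[-350,0,-98],"yaw":-0.2},{"delta_pos":[-350,40,-98],"yaw":-0.2},{"delta_pos":[-350,80,-98],"yaw":-0.2},{"delta_pos":[-350,112,-98],"yaw":-0.2},{"delta_pos":[-350,112,-98],"yaw":-0.2},{"delta_pos":[-350,112,-98],"yaw":-0.2}]' 0
python3 -c "
from h import *
s=snap('wrist','w6');delta([.4987,-.2585,.038],np.radians(93.4));c=cam(s);print(proj(c,[.4987,-.2585,.062]))"
```

```text
time: 5.5
tool_pos: [0.4988, -0.2584, 0.1587]
ee_rot: [-1.571, -0.0, 1.632]
wrist_force: [0.0, -0.2, 0.5]
width: 0.0941
delta [  0.5 123.2   1.7] yaw 0.002744085854811784
[313.53198787 185.97644951]
```

View pics/w6.png

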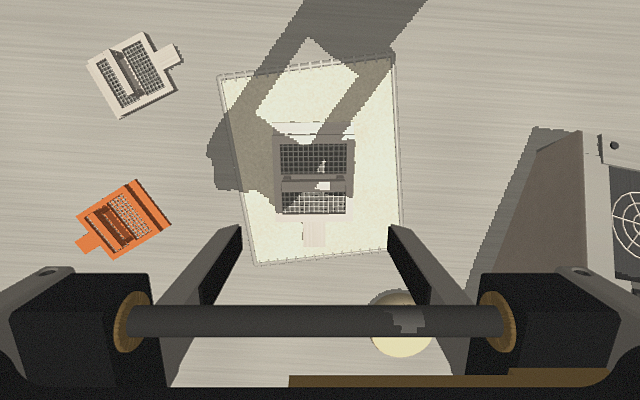

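The bar sits at (313,186), which matches the predicted pixel. I'll go down and grip its ends.

```bash
python3 -m handwheel '[{"delta_pos":[0,40,1],"yaw":0},{"delta_pos":[0,80,1],"yaw":0},{"delta_pos":[0,100,1],"yaw":0},{"delta_pos":[0,112,1],"yaw":0},{"delta_pos":[0,120,1],"yaw":0},{"delta_pos":[0,120,1],"yaw":0}]'
python3 -m handwheel '[{"delta_pos":[0,0,0],"yaw":0},{"delta_pos":[0,0,0],"yaw":0},{"delta_pos":[0,0,0],"yaw":0},{"delta_pos":[0,0,0],"yaw":0},{"delta_pos":[0,0,0],"yaw":0},{"delta_pos":[0,0,0],"yaw":0}]' 255
python3 -c "
from h import *
s=snap('wrist','w7');s=snap('side','s7');crop(s,260,180,460,350,3,'c7');print(robot.get_obs()['width'])"
```

```text
time: 6.15
tool_pos: [0.4983, -0.2579, 0.0397]
ee_rot: [-1.573, 0.002, 1.634]
wrist_force: [-0.1, 0.3, -0.6]
width: 0.0944
time: 6.75
tool_pos: [0.497, -0.2575, 0.0381]
ee_rot: [-1.571, -0.0, 1.633]
wrist_force: [0.6, 0.3, -0.0]
width: 0.0497
0.041430333618474625
```

View pics/c7.png

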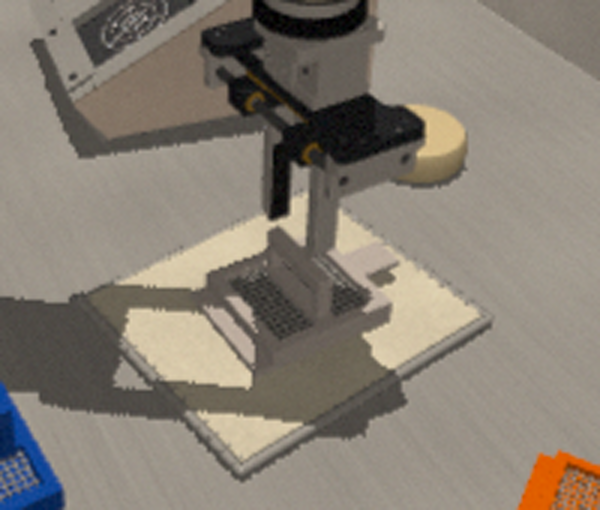

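View pics/w7.png

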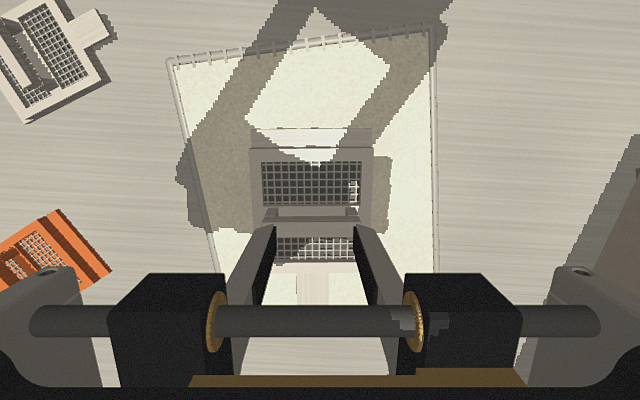

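Run:
```python
from h import *
s=load("s7");c=cam(s);p,R=tool();print(p)
k=lambda q:((proj(c,q)-[260,180])*3).round(0)
for sgn in(-1,1): print("tips", k(p+R[:,0]*sgn*.025), k(p+R[:,0]*sgn*.025+[0,0,.019]))
print("bar ends top",k([.4987-.002,-.2585+.035,.062]),k([.4987+.002,-.2585-.035,.062]))
w=cam(load("w7"));print("wrist tip",proj(w,p),"bar",proj(w,[.4987,-.2585,.062]))
```

```text
[ 0.49692756 -0.25748522  0.03798488]
tips [310. 296.] [311. 276.]
tips [273. 257.] [274. 238.]
bar ends top [270. 226.] [322. 279.]
wrist tip [313.34565308 215.43936204] bar [311.62500159 229.13676361]
```

Run:
```python
from h import *
crop(load('w7'),215,120,415,300,3.6,'c7w')
```

```text
(no output)
```

View pics/c7w.png

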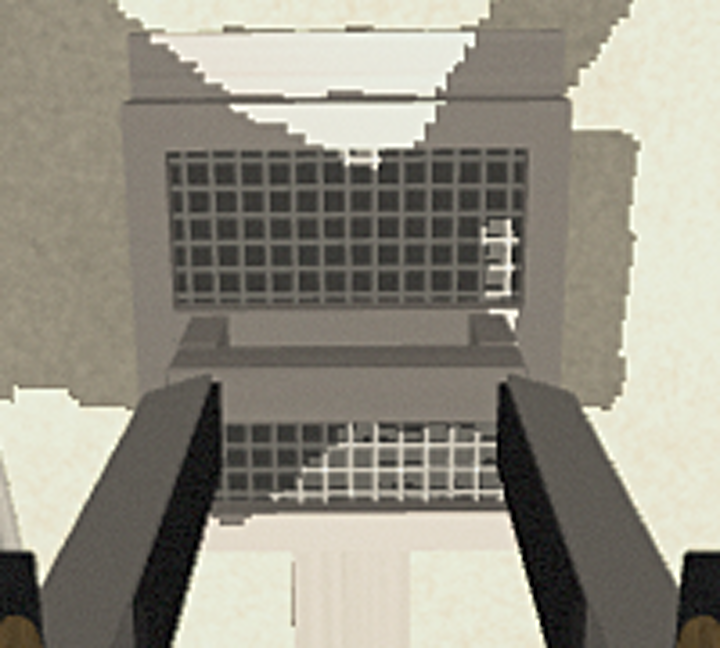

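Run:
```python
from h import *
w=cam(load("w7"));s=cam(load("s7"));p,R=tool()
P,r=tri([w,s],[(215+500/3.6,120+381/3.6),(260+268/3,180+214/3)]);print(P,r,(R.T@(P-p))*1000)
```

```text
[ 0.48763615 -0.23295456  0.08266992] [0.001033417597592191, 0.0010334175975922554] [ 25.06722449 -44.6805234    7.75383791]
```

The fingers met nothing and closed past 70 mm. Triangulating the fingertip shows that it really ends 45 mm behind the reported TCP (tip z ≈ 0.083, bar top 0.062). So I'll open, go 45 mm lower, and use that offset from here on.

```bash
cat >> h.py <<'E'
TIP=np.array([0,-.0447,0])   # true finger end in reported tool frame
def tip():
    p,R=tool(); return p+R@TIP
E
python3 -m handwheel '[{"delta_pos":[0,0,0],"yaw":0},{"delta_pos":[0,0,0],"yaw":0},{"delta_pos":[0,0,0],"yaw":0},{"delta_pos":[0,0,0],"yaw":0},{"delta_pos":[0,0,0],"yaw":0},{"delta_pos":[0,0,0],"yaw":0},{"delta_pos":[0,0,0],"yaw":0},{"delta_pos":[0,0,0],"yaw":0}]' 0
python3 -c "
from h import *
s=snap('side','s8');crop(s,260,180,460,350,3,'c8');snap('wrist','w8');c=cam(s);p,R=tool();t=tip()
k=lambda q:((proj(c,q)-[260,180])*3).round(0)
for a in(-1,1): print(k(t+R@[a*.047,0,.008]))"
```

```text
time: 7.65
tool_pos: [0.497, -0.2575, 0.038]
ee_rot: [-1.571, -0.0, 1.633]
wrist_force: [-0.1, -0.4, 0.4]
width: 0.0942
[322. 270.]
[251. 199.]
```

View pics/c8.png

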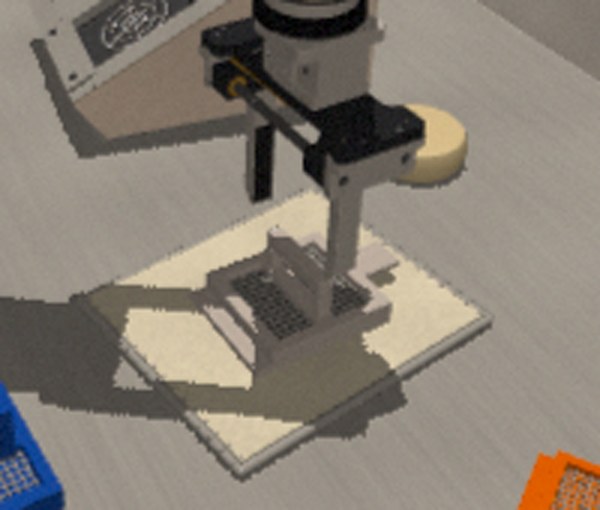

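The tips show at (250,197) and (325,270), matching the prediction with the 45 mm offset. Lowering.

```bash
python3 -m handwheel '[{"delta_pos":[0,15,-1.5],"yaw":0},{"delta_pos":[0,28,-1.5],"yaw":0},{"delta_pos":[0,36,-1.5],"yaw":0},{"delta_pos":[0,43,-1.5],"yaw":0},{"delta_pos":[0,43,-1.5],"yaw":0}]'
python3 -m handwheel '[{"delta_pos":[0,0,0],"yaw":0},{"delta_pos":[0,0,0],"yaw":0},{"delta_pos":[0,0,0],"yaw":0},{"delta_pos":[0,0,0],"yaw":0},{"delta_pos":[0,0,0],"yaw":0},{"delta_pos":[0,0,0],"yaw":0}]' 255
python3 -c "
from h import *
s=snap('side','s9');crop(s,260,180,460,350,3,'c9');snap('wrist','w9');print(robot.get_obs()['width'])"
```

```text
time: 8.25
tool_pos: [0.4974, -0.2566, -0.0069]
ee_rot: [-1.568, -0.002, 1.633]
wrist_force: [-0.5, -0.5, 0.4]
width: 0.0937
time: 8.85
tool_pos: [0.499, -0.2581, -0.0042]
ee_rot: [-1.572, 0.001, 1.633]
wrist_force: [0.4, -1.4, 2.1]
width: 0.0697
0.06964327929860246
```

View pics/c9.png

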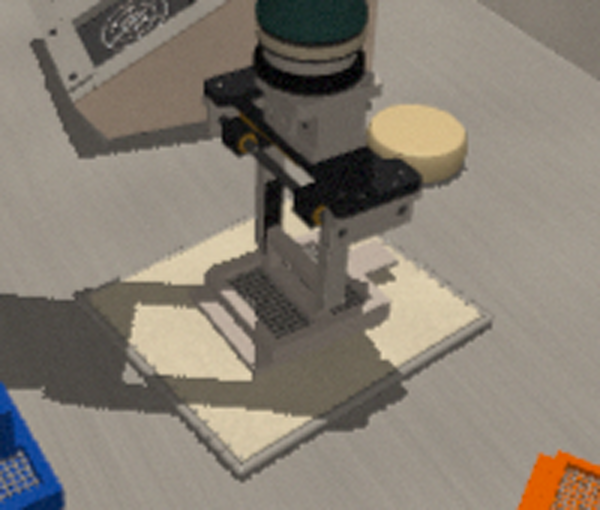

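View pics/w9.png

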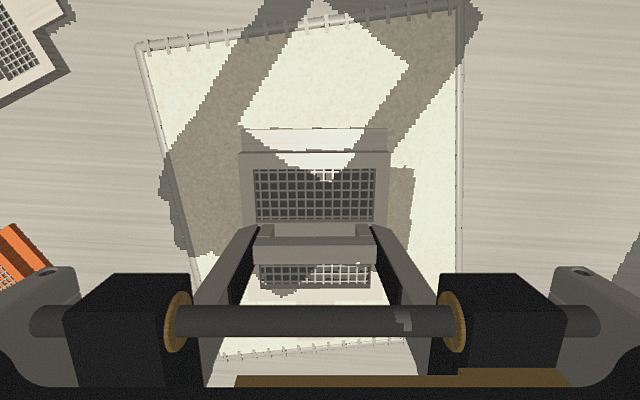

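The bar is gripped at 70 mm. Now I'll lift and look.

```bash
python3 -m handwheel '[{"delta_pos":[0,-20,0],"yaw":0},{"delta_pos":[0,-60,0],"yaw":0},{"delta_pos":[0,-110,0],"yaw":0},{"delta_pos":[0,-160,0],"yaw":0},{"delta_pos":[0,-200,0],"yaw":0},{"delta_pos":[0,-200,0],"yaw":0}]'
python3 -c "
from h import *
s=snap('side','s10');crop(s,260,100,460,270,3,'c10');snap('wrist','w10');print(tip(),robot.get_obs()['wrist_force'])"
```

```text
time: 9.55
tool_pos: [0.5011, -0.2585, 0.2019]
ee_rot: [-1.581, 0.006, 1.633]
wrist_force: [0.4, -0.1, -1.6]
width: 0.0694
[ 0.49833778 -0.25692442  0.23894447] [ 0.05336787  0.53564809 -3.43459917]
```

View pics/c10.png

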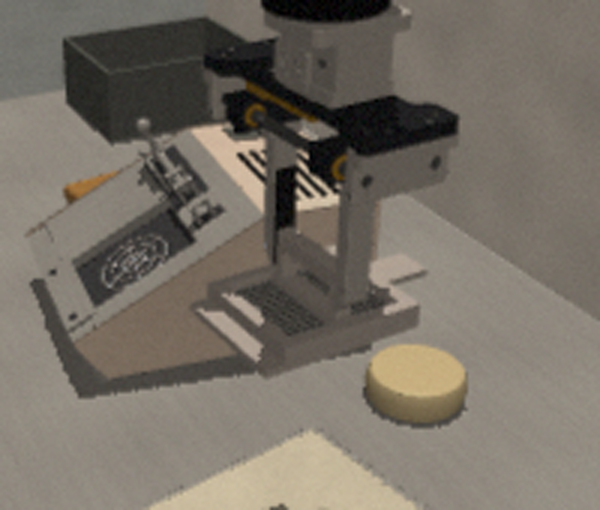

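View pics/w10.png

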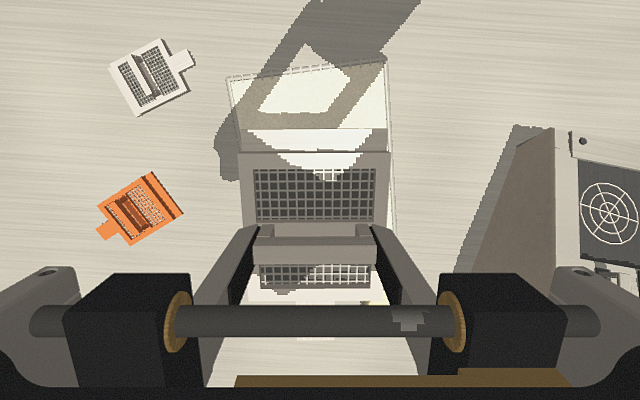

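Run:
```python
from h import *
hh=np.array([np.cos(np.radians(-7.7)),np.sin(np.radians(-7.7)),0])
for along in (.02,.03):
  W=p2w([124.5,151+76,12])+hh*along; print("handle xy",W.round(4),np.hypot(*W[:2]))
W=p2w([124.5,151+76,12])+hh*.022
tcp=np.array([W[0],W[1],.25-.0155-.0447]);delta(tcp,np.radians(93.4-101.3)) ; print(tcp, robot.get_obs()["joint_positions"])
print("brush/edge",p2w([124.5,151,12]))
```

```text
handle xy [0.6692 0.2953 0.15  ] 0.7314463069291662
handle xy [0.6791 0.294  0.15  ] 0.7399901682078606
delta [ 540.    5. -207.] yaw -1.370434603092411
[0.67116942 0.29503163 0.1898    ] [-5.77561384e-01  1.08282807e-01  1.29153252e+00  6.84727314e-04
  1.74289976e+00 -2.21072184e+00]
brush/edge [0.63918484 0.2226646  0.15004458]
```

```bash
python3 -m handwheel '[{"delta_pos":[20,-35,0],"yaw":0.1},{"delta_pos":[60,-35,-20],"yaw":0.24},{"delta_pos":[105,-35,-40],"yaw":0.38},{"delta_pos":[150,-35,-60],"yaw":0.52},{"delta_pos":[195,-35,-80],"yaw":0.66},{"delta_pos":[240,-35,-100],"yaw":0.8},{"delta_pos":[285,-35,-120],"yaw":0.94},{"delta_pos":[330,-35,-140],"yaw":1.08},{"delta_pos":[375,-35,-155],"yaw":1.22},{"delta_pos":[420,-35,-170],"yaw":1.36},{"delta_pos":[460,-35,-185],"yaw":1.5},{"delta_pos":[500,-35,-195],"yaw":1.64}]'
python3 - <<'E'
from h import *
delta([.6712,.2950,.1898],np.radians(93.4-101.3));print(robot.get_obs()["joint_positions"])
E
```

```text
time: 10.85
tool_pos: [0.6608, 0.256, 0.2238]
ee_rot: [-1.573, 0.009, -0.012]
wrist_force: [0.8, -0.5, -3.7]
width: 0.0697
delta [10.3 33.8 39.2] yaw 0.1259808157943514
[2.89278723e-01 4.71313599e-01 7.79416659e-01 6.46897074e-04
 1.90022111e+00 3.01375331e-01]
```

```bash
python3 -m handwheel '[{"delta_pos":[10,0,39],"yaw":0.126},{"delta_pos":[10,0,39],"yaw":0.126},{"delta_pos":[10,34,39],"yaw":0.126},{"delta_pos":[10,34,39],"yaw":0.126},{"delta_pos":[10,34,39],"yaw":0.126}]'
python3 - <<'E'
from h import *
snap("wrist","w11");s=snap("scene","s11");crop(s,200,180,420,400,2.7,"c11")
print(tip(),tool()[0],robot.get_obs()["wrist_force"],robot.get_obs()["ee_rot"])
E
```

```text
time: 11.35
tool_pos: [0.6705, 0.2915, 0.1914]
ee_rot: [-1.575, 0.008, -0.133]
wrist_force: [-0.3, -0.5, -3.1]
width: 0.0699
[0.67255838 0.29208588 0.24138902] [0.67257335 0.29209719 0.19668902] [ 0.23276042 -0.14652151 -2.18844549] [-1.57050086e+00 -2.98305127e-04 -1.33565586e-01]
```

View pics/c11.png

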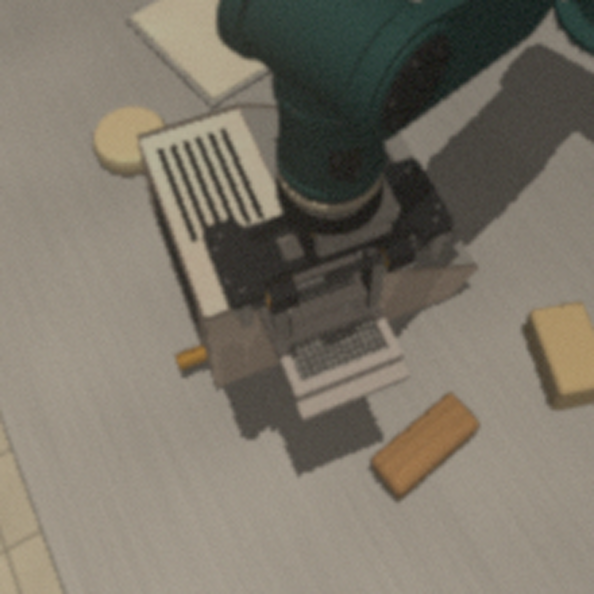

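View pics/w11.png

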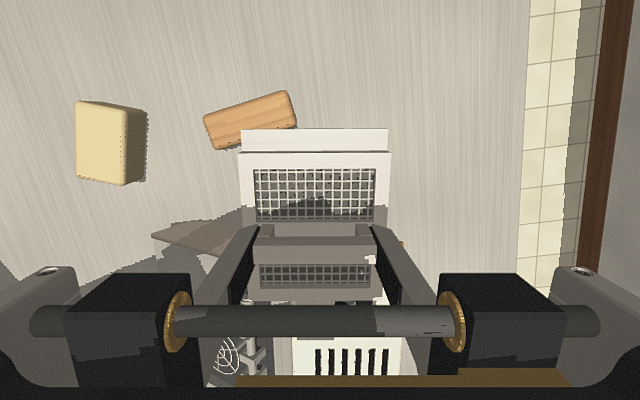

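```bash
python3 - <<'E'
from h import *
c=cam(load("s11"))
for u,v in [(375,462),(398,497),(478,425),(453,396)]: print(onz(c,(200+u/2.7,180+v/2.7),.04).round(3))
p,R=tool();print(p)
E
python3 -m handwheel '[{"delta_pos":[0,20,0],"yaw":0},{"delta_pos":[0,40,0],"yaw":0},{"delta_pos":[0,58,0],"yaw":0},{"delta_pos":[0,62,0],"yaw":0},{"delta_pos":[0,66,0],"yaw":0},{"delta_pos":[0,70,0],"yaw":0},{"delta_pos":[0,74,0],"yaw":0},{"delta_pos":[0,78,0],"yaw":0}]'
```

```text
[0.654 0.363 0.04 ]
[0.653 0.401 0.04 ]
[0.548 0.383 0.04 ]
[0.552 0.347 0.04 ]
[0.67257335 0.29209719 0.19668902]
time: 12.25
tool_pos: [0.6739, 0.2944, 0.1214]
ee_rot: [-1.566, -0.006, -0.132]
wrist_force: [0.2, 4.5, 3.1]
width: 0.0698
```

```bash
python3 -m handwheel '[{"delta_pos":[0,4,0],"yaw":0},{"delta_pos":[0,8,0],"yaw":0},{"delta_pos":[0,12,0],"yaw":0},{"delta_pos":[0,12,0],"yaw":0}]'
python3 - <<'E'
from h import *
w=snap("wrist","w12");s=snap("scene","s12");crop(s,260,240,380,360,5,"c12")
print(tool()[0],robot.get_obs()["wrist_force"],robot.get_obs()["wrist_torque"])
E
```

```text
time: 12.65
tool_pos: [0.6726, 0.2937, 0.1057]
ee_rot: [-1.569, -0.001, -0.132]
wrist_force: [2.1, 3.9, 1.8]
width: 0.0696
[0.67236108 0.2933355  0.10584774] [1.07825451 4.17253955 1.34026058] [ 0.42455456 -0.18493999  0.06826279]
```

View pics/c12.png

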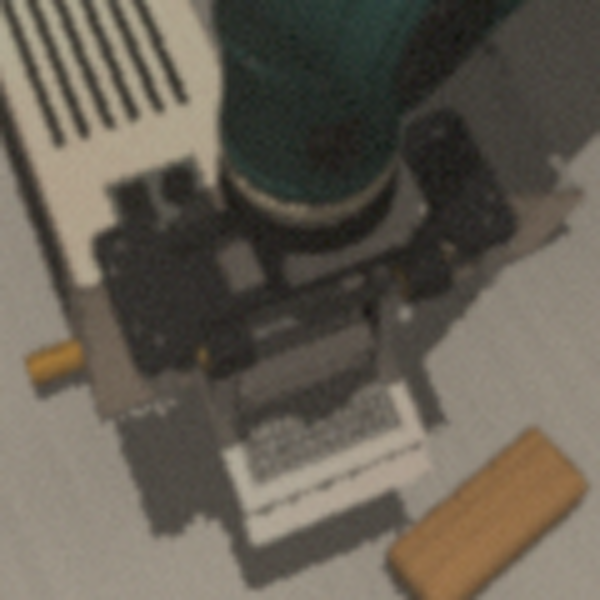

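View pics/w12.png

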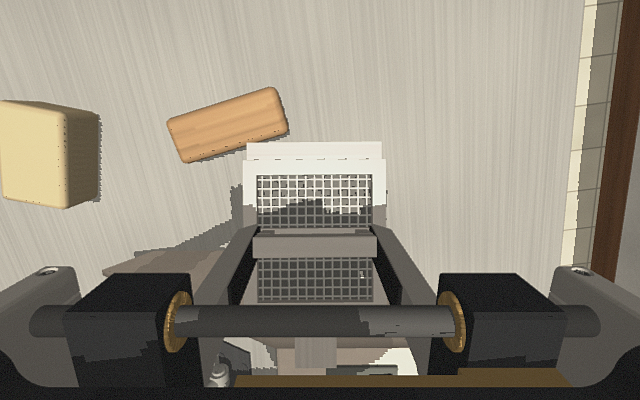

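```bash
cat >> h.py <<'E'
def rowof(th,px=-.067,pz=-.039,hy=-.0602):
    t=np.radians(th);x=px*np.cos(t)-pz*np.sin(t);z=px*np.sin(t)+pz*np.cos(t)
    y=hy-z+.2185; zz=-x-.077
    return 195.7+299*(-.267*y-.964*zz)/(.964*y-.267*zz)
E
python3 - <<'E'
from h import *
for t in range(0,50,4): print(t,round(rowof(t),1),"frame top edge",round(rowof(t,-.053,-.027),1),"far frame",round(rowof(t,.053,-.027),1),"bar top near",round(rowof(t,-.006,.007),1))
E
python3 -m handwheel '[{"delta_pos":[0,5,0],"yaw":0},{"delta_pos":[0,10,0],"yaw":0},{"delta_pos":[0,15,0],"yaw":0},{"delta_pos":[0,20,0],"yaw":0},{"delta_pos":[0,25,0],"yaw":0},{"delta_pos":[0,30,0],"yaw":0},{"delta_pos":[0,30,0],"yaw":0}]'
python3 - <<'E'
from h import *
w=snap("wrist","w13");crop(w,210,100,420,350,2.4,"c13")
print(tool()[0],robot.get_obs()["wrist_force"])
E
```

```text
0 129.0 frame top edge 153.1 far frame 302.0 bar top near 246.6
4 133.1 frame top edge 155.6 far frame 307.4 bar top near 245.5
8 137.5 frame top edge 158.3 far frame 312.8 bar top near 244.4
12 142.1 frame top edge 161.4 far frame 318.1 bar top near 243.3
16 146.9 frame top edge 164.7 far frame 323.3 bar top near 242.3
20 152.0 frame top edge 168.2 far frame 328.4 bar top near 241.3
24 157.2 frame top edge 172.0 far frame 333.3 bar top near 240.4
28 162.6 frame top edge 175.9 far frame 338.1 bar top near 239.6
32 168.1 frame top edge 180.1 far frame 342.7 bar top near 238.8
36 173.7 frame top edge 184.4 far frame 347.1 bar top near 238.0
40 179.5 frame top edge 188.8 far frame 351.2 bar top near 237.4
44 185.3 frame top edge 193.4 far frame 355.0 bar top near 236.8
48 191.3 frame top edge 198.1 far frame 358.5 bar top near 236.3
time: 13.45
tool_pos: [0.6717, 0.2919, 0.0745]
ee_rot: [-1.572, 0.002, -0.134]
wrist_force: [0.0, 0.2, 0.3]
width: 0.0699
[0.67173929 0.29217064 0.07479153] [ 1.18765536  0.10172942 -0.89840441]
```

View pics/c13.png

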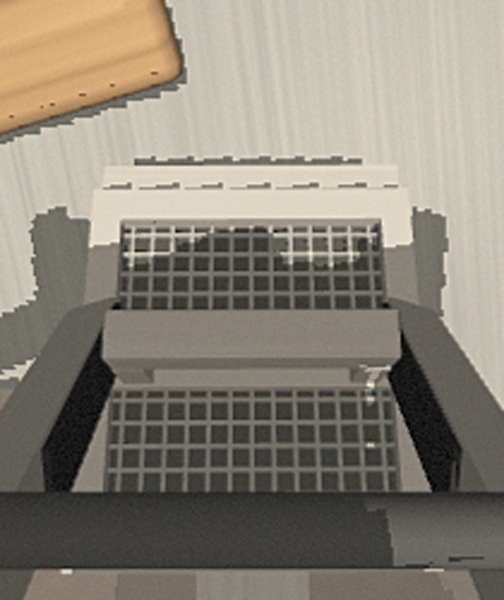

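Toe edge at row 169, so the tilt is about 31–32°. I need about 41–42°.

```bash
python3 -m handwheel '[{"delta_pos":[0,4,0],"yaw":0},{"delta_pos":[0,8,0],"yaw":0},{"delta_pos":[0,12,0],"yaw":0},{"delta_pos":[0,15,0],"yaw":0},{"delta_pos":[0,15,0],"yaw":0}]'
python3 - <<'E'
from h import *
w=snap("wrist","w14");crop(w,210,100,420,350,2.4,"c14")
print(tool()[0],robot.get_obs()["wrist_force"])
E
```

```text
time: 14.0
tool_pos: [0.6721, 0.2929, 0.0602]
ee_rot: [-1.571, 0.001, -0.133]
wrist_force: [0.4, 1.5, 1.0]
width: 0.0702
[0.67211409 0.29295765 0.06047908] [ 0.34454232  0.39423277 -0.74693244]
```

View pics/c14.png

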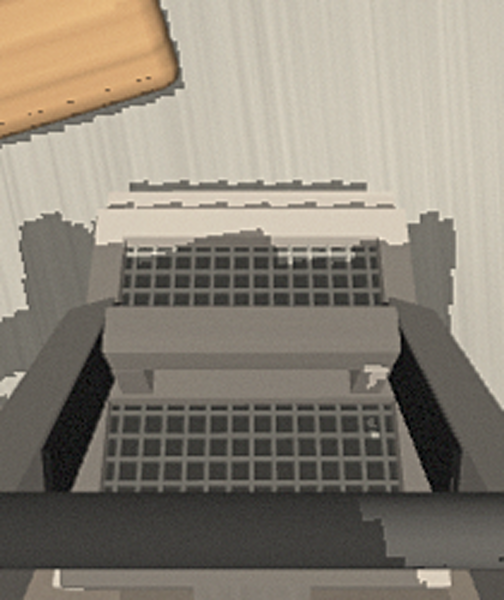

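```bash
cat >> h.py <<'E'
from scipy.optimize import least_squares
PTS={"toe":(-.067,-.039),"frN":(-.053,-.027),"barN":(-.006,.007),"barF":(.006,.007),"frF":(.053,-.027)}
def row2(th,k,hx,hy):
    px,pz=PTS[k];t=np.radians(th);x=px*np.cos(t)-pz*np.sin(t)+hx;z=px*np.sin(t)+pz*np.cos(t)
    y=hy-z+.2185; zz=-x-.077
    return 195.7+299*(-.267*y-.964*zz)/(.964*y-.267*zz)
def fit(obs,fixed=None):
    f=lambda q:[row2(q[0]*40,k,q[1]/10,q[2]/10)-v for k,v in obs.items()]
    r=least_squares(f,[.5,0,-.6],loss="soft_l1");print("th",r.x[0]*40,"hx,hy mm",r.x[1:]*100,"res",np.round(f(r.x),1))
E
python3 - <<'E'
from h import *
crop(load("w10"),210,100,420,350,2.4,"c10w")
fit({"toe":128.5,"frN":153,"barN":237,"barF":262})
fit({"toe":180,"frN":186.7,"barN":228,"barF":246.7})
E
```

```text
th 12.658703538206435 hx,hy mm [ -9.89087038 -75.51947462] res [ 1.1 -3.4  0.7 -0.4]
th 42.778028236550405 hx,hy mm [ -0.30113372 -46.89571245] res [-0.4  0.6 -0.2  0.1]
```

View pics/c10w.png

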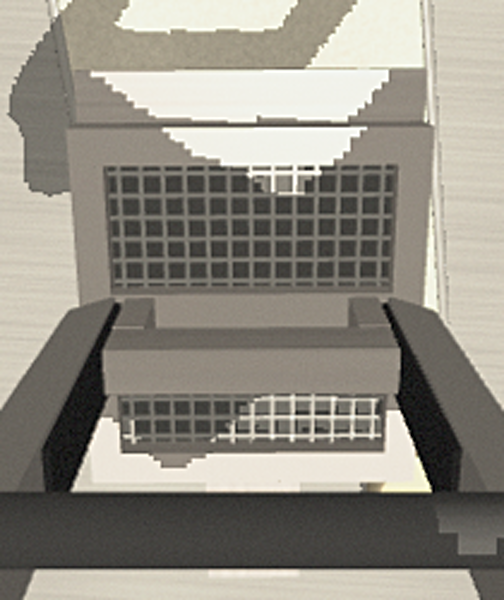

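Run:
```python
from h import *
obs={"toe":180,"frN":186.7,"barN":228,"barF":246.7}
for hy in (-.060,-.058,-.055,-.052):
    f=lambda q:[row2(q[0],k,q[1]/1000,hy)-v for k,v in obs.items()]
    r=least_squares(f,[40,0]);print(hy,r.x.round(1),np.round(f(r.x),1))
obs={"toe":128.5,"frN":152,"barN":245,"barF":264.6}
for hy in (-.062,-.060,-.058,-.055,-.052):
    f=lambda q:[row2(q[0],k,q[1]/1000,hy)-v for k,v in obs.items()]
    r=least_squares(f,[0,0]);print(hy,r.x.round(1),np.round(f(r.x),1))
```

```text
-0.06 [45.  -5.7] [-0.2  0.3 -0.9  0.7]
-0.058 [44.7 -4.9] [-0.2  0.4 -0.8  0.6]
-0.055 [44.2 -3.6] [-0.3  0.4 -0.6  0.5]
-0.052 [43.6 -2.4] [-0.3  0.5 -0.5  0.3]
-0.062 [ 1.9 -1.6] [-0.  -0.  -0.3  0.3]
-0.06 [ 0.7 -0.8] [-0.1  0.2 -0.1  0.1]
-0.058 [-0.6  0. ] [-0.2  0.4  0.1 -0.2]
-0.055 [-2.5  1.2] [-0.4  0.7  0.3 -0.7]
-0.052 [-4.5  2.4] [-0.5  1.   0.6 -1.2]
```

```bash
python3 -m handwheel '[{"delta_pos":[0,-10,0],"yaw":0},{"delta_pos":[0,-40,0],"yaw":0},{"delta_pos":[0,-80,0],"yaw":0},{"delta_pos":[0,-120,0],"yaw":0},{"delta_pos":[0,-160,0],"yaw":0},{"delta_pos":[0,-170,0],"yaw":0},{"delta_pos":[0,-170,0],"yaw":0}]'
cat >> h.py <<'E'
def plan(T,phi,hx=-4.5,hy=-57.,jaw=82.3):
    """T: toe-edge point wanted in pocket frame mm, phi deg above face -> reported TCP world"""
    a=np.radians(phi);H=np.array([T[0]+67*np.cos(a)-45*np.sin(a),T[1],T[2]+67*np.sin(a)+45*np.cos(a)])
    return p2w(H)-(-_h*(-hx)/1000)-np.array([0,0,-hy/1000])
E
python3 - <<'E'
from h import *
p=plan([-35,0,45],16);print(p,tool()[0],robot.get_obs()["joint_positions"].round(2) if hasattr(robot.get_obs()["joint_positions"],"round") else 0);delta(p,np.radians(82.3))
E
```

```text
time: 14.75
tool_pos: [0.6731, 0.2929, 0.2335]
ee_rot: [-1.569, -0.004, -0.133]
wrist_force: [-0.1, 0.9, -2.8]
width: 0.0697
[0.48528261 0.09109907 0.12621354] [0.67314243 0.2928665  0.23351373] [0.33 0.53 0.68 0.   1.93 0.47]
delta [-159.8  106.2 -225.1] yaw -1.5695594139656217
```

```bash
python3 -m handwheel '[{"delta_pos":[-15,0,-20],"yaw":-0.14},{"delta_pos":[-30,0,-40],"yaw":-0.28},{"delta_pos":[-45,0,-60],"yaw":-0.42},{"delta_pos":[-60,0,-80],"yaw":-0.56},{"delta_pos":[-75,0,-105],"yaw":-0.7},{"delta_pos":[-90,0,-130],"yaw":-0.84},{"delta_pos":[-105,0,-150],"yaw":-0.98},{"delta_pos":[-120,0,-170],"yaw":-1.12},{"delta_pos":[-135,0,-190],"yaw":-1.26},{"delta_pos":[-150,0,-210],"yaw":-1.4},{"delta_pos":[-160,0,-225],"yaw":-1.54},{"delta_pos":[-160,0,-225],"yaw":-1.57}]'
python3 - <<'E'
from h import *
w=snap("wrist","w15");crop(w,210,100,420,350,2.4,"c15");s=snap("side","s15");crop(s,230,40,410,230,3,"c15s")
p=plan([-35,0,45],16);delta(p,np.radians(82.3))
E
```

```text
time: 15.95
tool_pos: [0.4811, 0.0894, 0.2278]
ee_rot: [-1.565, 0.002, 1.437]
wrist_force: [-0.2, 0.4, -2.7]
width: 0.0696
delta [  0.6 102.2  -2.8] yaw -0.001421902788304008
```

View pics/c15.png

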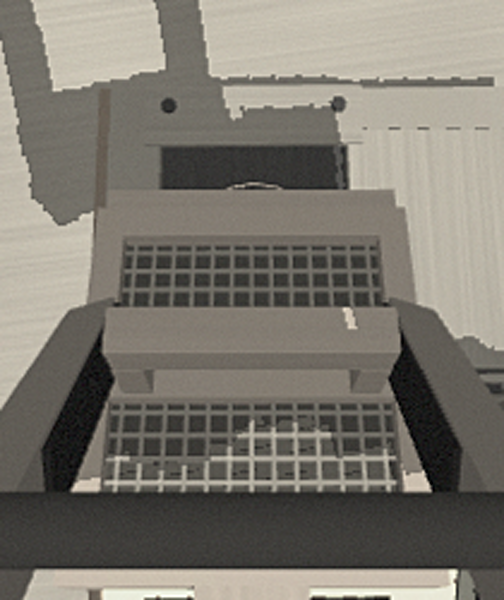

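View pics/c15s.png

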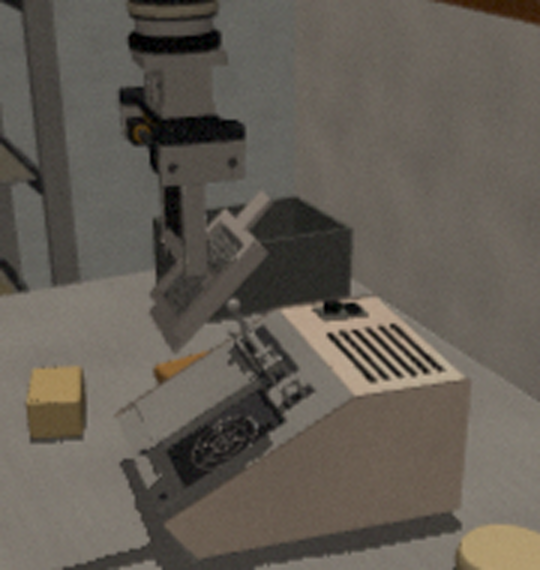

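```bash
cat >> h.py <<'E'
def onpy(c,uv,yp):
    o,d=ray(c,uv);P0=pf+PY*yp/1000;return w2p(o+d*((P0-o)@PY)/(d@PY))
E
python3 - <<'E'
from h import *
c=cam(load("s15"));p,R=tool();hp=w2p(p+R@[0,-.057,.0045]);print("handle p",hp)
for n,u,v in [("toe bottom",180,349),("frame end bottom",266,250),("frame end top",243,228),("frame toe-end top",160,303)]:
    print(n,onpy(c,(230+u/3-.3,40+v/3-.3),hp[1]-48).round(1))
A=onpy(c,(230+180/3,40+349/3),hp[1]-48);B=onpy(c,(230+266/3,40+250/3),hp[1]-48);d=B-A;print(np.degrees(np.arctan2(d[2],d[0])),np.hypot(d[0],d[2]))
print("expected toe rel handle for 16:", -67*np.cos(.28)+45*np.sin(.28),-67*np.sin(.28)-45*np.cos(.28), (A-hp).round(1))
E
```

```text
handle p [ 63.11439319  -0.52683419 198.02286553]
toe bottom [ 17.2 -48.5 139.1]
frame end bottom [126.2 -48.5 173.1]
frame end top [118.5 -48.5 201.7]
frame toe-end top [ 24.8 -48.5 186.1]
17.3521152459104 114.2214799746082
expected toe rel handle for 16: -51.95471018143654 -61.76332317778031 [-45.7 -48.  -60.1]
```

Run:
```python
from h import *
c=cam(load("w15"))
def pl(u,v,off):
    o,dd=ray(c,(210+u/2.4-.3,100+v/2.4-.3));return w2p(o+dd*((pf+PZ*off-o)@PZ)/(dd@PZ))
for n,u,v,off in [("L",161,165,.012),("R",347,165,.012),("lip",250,146,.014),("s1",168,105,.014),("s2",338,103,.014)]: print(n,pl(u,v,off).round(1))
o,R=tool();print(w2p(o))
k=lambda u,v,dep:( (210+u/2.4-.3-314.3)*dep/299*1000)
print("toe edges lateral in cam mm",k(104,192,.21),k(394,192,.21),"frame",k(97,208,.2),k(405,208,.2),"bar",k(104,352,.165),k(399,352,.165))
```

```text
L [-43.4 -49.2  12. ]
R [-43.5  49.3  12. ]
lip [-53.4  -2.1  14. ]
s1 [-76.5 -46.2  14. ]
s2 [-77.8  45.1  14. ]
[ 40.11528352  -0.54972434 145.67508209]
toe edges lateral in cam mm -43.030100334448164 41.83612040133779 frame -42.9319955406912 42.90969899665551 bar -33.809364548495 34.02090301003343
```

Run:
```python
from h import *
for T in ([-38,0,14],[-38,0,2],[-60,0,2]): 
    delta(plan(T,16.5),np.radians(82.3))
```

```text
delta [  0.6 130.8 -14.1] yaw -0.001421902788304008
delta [  0.6 141.4 -19.8] yaw -0.001421902788304008
delta [  0.6 151.8  -0.4] yaw -0.001421902788304008
```

```bash
python3 -m handwheel '[{"delta_pos":[1,40,-14],"yaw":0},{"delta_pos":[1,80,-14],"yaw":0},{"delta_pos":[1,105,-14],"yaw":0},{"delta_pos":[1,120,-14],"yaw":0},{"delta_pos":[1,130,-14],"yaw":0},{"delta_pos":[1,130,-14],"yaw":0}]'
python3 - <<'E'
from h import *
w=snap("wrist","w16");crop(w,210,100,420,350,2.4,"c16");s=snap("side","s16");crop(s,250,100,400,230,4,"c16s")
print(robot.get_obs()["wrist_force"]);delta(plan([-38,0,2],16.5),np.radians(82.3))
E
```

```text
time: 16.65
tool_pos: [0.4973, 0.0901, 0.0997]
ee_rot: [-1.568, 0.001, 1.437]
wrist_force: [-0.2, 0.2, -3.2]
width: 0.0695
[ 0.27018934 -0.45537139 -2.77184948]
delta [-1.  15.3 -3.2] yaw 0.0005050691580532618
```

View pics/c16.png

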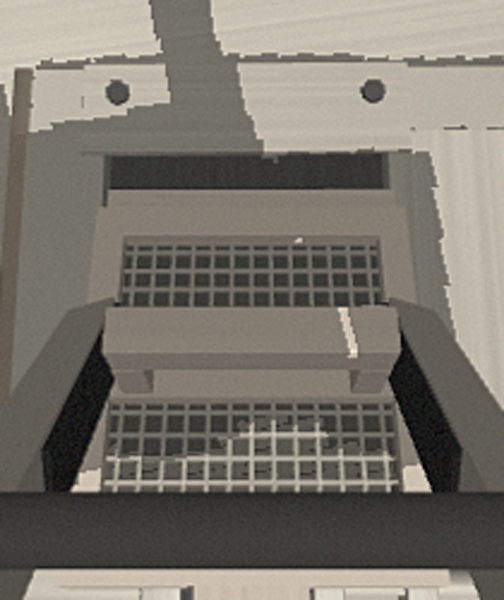

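View pics/c16s.png

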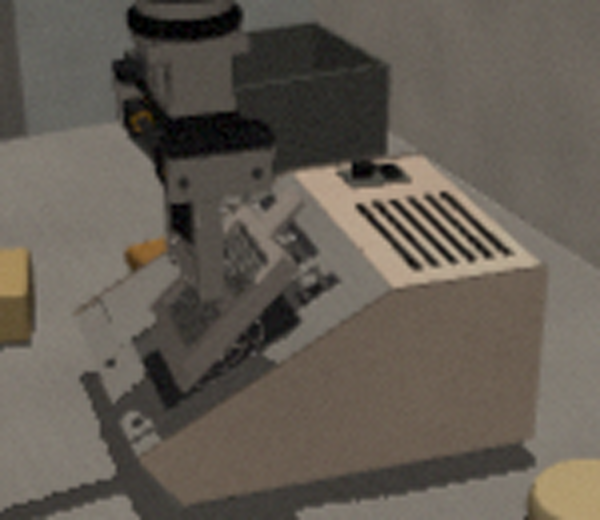

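```bash
python3 -m handwheel '[{"delta_pos":[-0.5,3,-1],"yaw":0},{"delta_pos":[-0.5,6,-2],"yaw":0},{"delta_pos":[-0.5,9,-2],"yaw":0},{"delta_pos":[-0.5,9,-2],"yaw":0}]'
python3 -m handwheel '[{"delta_pos":[0,1.5,0],"yaw":0},{"delta_pos":[0,3,-1],"yaw":0},{"delta_pos":[0,3,-1],"yaw":0}]'
python3 - <<'E'
from h import *
w=snap("wrist","w17");crop(w,210,100,420,350,2.4,"c17");s=snap("side","s17");crop(s,250,100,400,230,4,"c17s")
print(robot.get_obs()["wrist_force"]);delta(plan([-38,0,2],16.5),np.radians(82.3))
E
```

```text
time: 17.15
tool_pos: [0.4995, 0.0892, 0.0917]
ee_rot: [-1.57, 0.0, 1.437]
wrist_force: [-0.0, 0.9, -3.1]
width: 0.0699
time: 17.45
tool_pos: [0.5005, 0.0892, 0.0895]
ee_rot: [-1.57, -0.0, 1.437]
wrist_force: [-3.4, -0.2, 0.3]
width: 0.0697
[-2.7314649  -0.40557621 -0.51308969]
delta [-0.1  2.5 -1.5] yaw 0.0007253031392808751
```

View pics/c17.png

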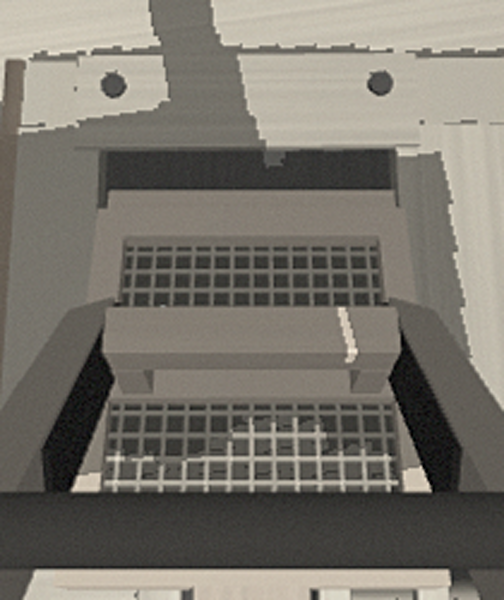

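View pics/c17s.png

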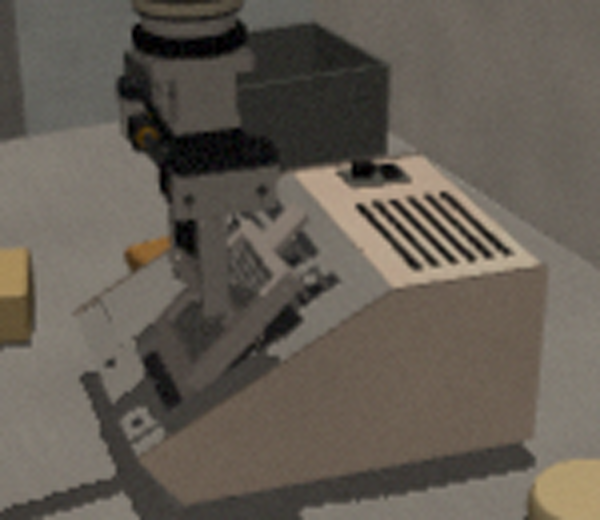

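The toe rests on the floor lightly (≈3 N), in front of the lip and centred between the pocket sides (toe 107–390, pocket 103–396 in the crop). Next I'll slide it down the slope under the lip.

```bash
python3 -m handwheel '[{"delta_pos":[0,-1,0.5],"yaw":0},{"delta_pos":[0,0.5,3.1],"yaw":0},{"delta_pos":[0,1.8,5.8],"yaw":0},{"delta_pos":[0,3.2,8.4],"yaw":0},{"delta_pos":[0,4.6,11.1],"yaw":0},{"delta_pos":[0,4.6,11.1],"yaw":0}]'
python3 - <<'E'
from h import *
w=snap("wrist","w18");crop(w,210,100,420,350,2.4,"c18");s=snap("side","s18");crop(s,250,100,400,230,4,"c18s")
print(robot.get_obs()["wrist_force"]);delta(plan([-60,0,2],16.5),np.radians(82.3))
E
```

```text
time: 18.15
tool_pos: [0.4892, 0.0906, 0.084]
ee_rot: [-1.57, 0.0, 1.437]
wrist_force: [-0.4, -0.6, -3.6]
width: 0.0697
[-0.10054926  0.69971246 -3.83682089]
delta [-0.1  7.8  7.1] yaw 0.0006495771339447565
```

View pics/c18.png

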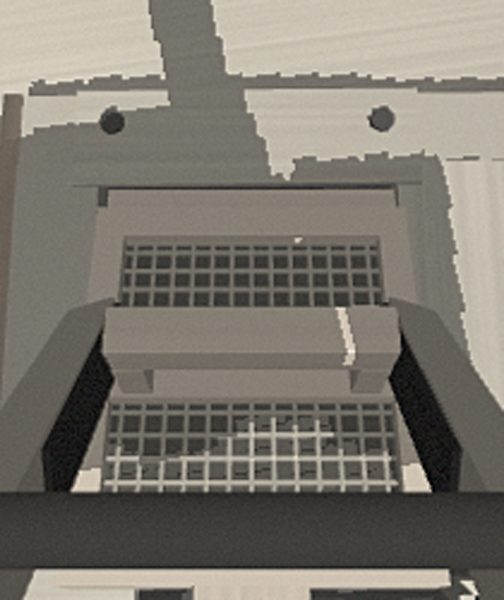

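View pics/c18s.png

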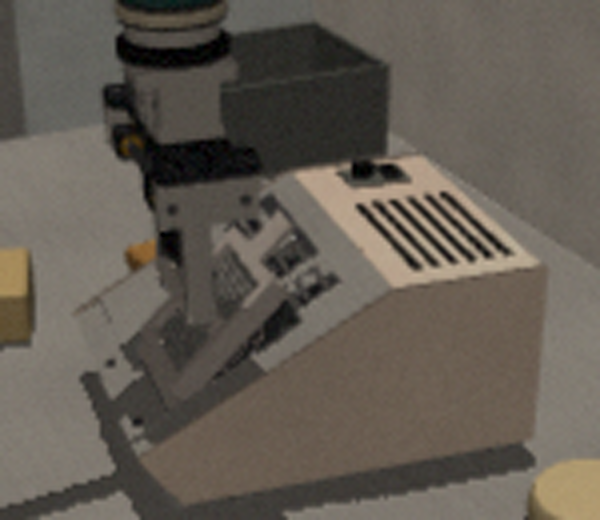

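```bash
python3 -m handwheel '[{"delta_pos":[0,1.2,0],"yaw":0},{"delta_pos":[0,2.0,1.8],"yaw":0},{"delta_pos":[0,3.0,3.5],"yaw":0},{"delta_pos":[0,3.0,3.5],"yaw":0}]'
python3 -m handwheel '[{"delta_pos":[0,0.9,1.8],"yaw":0},{"delta_pos":[0,1.9,3.5],"yaw":0},{"delta_pos":[0,1.9,3.5],"yaw":0}]'
python3 - <<'E'
from h import *
w=snap("wrist","w19");crop(w,210,100,420,350,2.4,"c19");s=snap("side","s19");crop(s,250,100,400,230,4,"c19s")
print(robot.get_obs()["wrist_force"]);delta(plan([-60,0,2],16.5),np.radians(82.3))
E
```

```text
time: 18.65
tool_pos: [0.486, 0.0911, 0.0812]
ee_rot: [-1.57, -0.0, 1.437]
wrist_force: [0.8, 0.8, -4.1]
width: 0.0699
time: 18.95
tool_pos: [0.4826, 0.0916, 0.0794]
ee_rot: [-1.571, -0.0, 1.437]
wrist_force: [0.7, 0.7, -2.9]
width: 0.0698
[-0.10674174 -0.57532717 -3.00296869]
delta [-0.1  2.9  0.1] yaw 0.000655227123875779
```

View pics/c19.png

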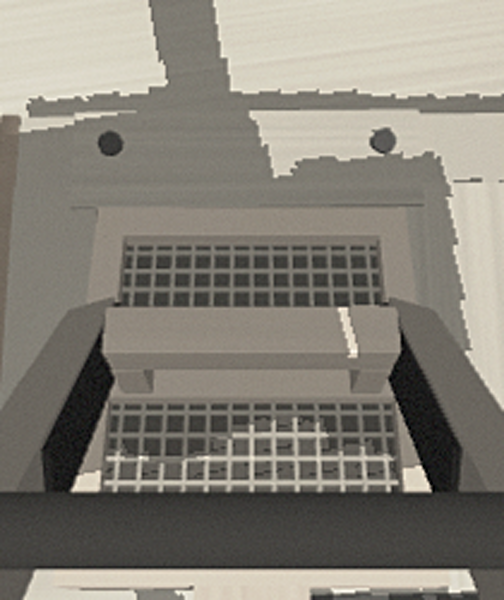

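View pics/c19s.png

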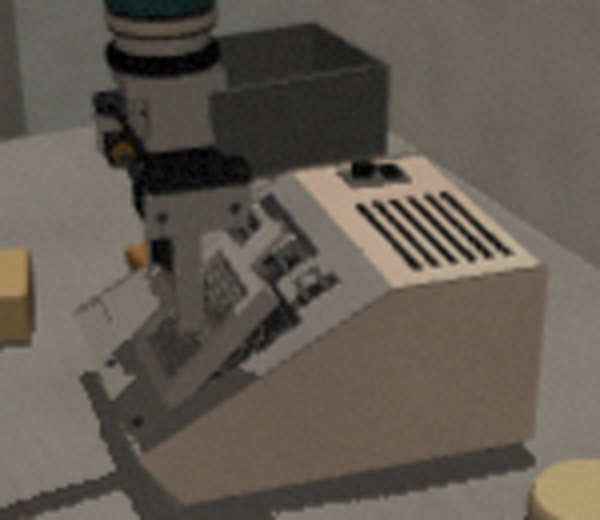

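The lip edge (row 206) now covers the whole toe flange, so the toe is under. I'll slide on gently until the end wall is felt.

```bash
python3 -m handwheel '[{"delta_pos":[0,0.5,0.9],"yaw":0},{"delta_pos":[0,0.9,1.8],"yaw":0},{"delta_pos":[0,0.9,1.8],"yaw":0}]'
python3 -m handwheel '[{"delta_pos":[0,0.5,0.9],"yaw":0},{"delta_pos":[0,0.5,0.9],"yaw":0}]'
python3 -m handwheel '[{"delta_pos":[0,0.5,0.9],"yaw":0},{"delta_pos":[0,0.5,0.9],"yaw":0}]'
python3 - <<'E'
from h import *
delta(plan([-60,0,2],16.5),np.radians(82.3))
E
```

```text
time: 19.35
tool_pos: [0.4821, 0.0917, 0.0794]
ee_rot: [-1.573, -0.0, 1.437]
wrist_force: [2.5, -0.7, -1.8]
width: 0.0698
time: 19.55
tool_pos: [0.4819, 0.0917, 0.0794]
ee_rot: [-1.575, -0.0, 1.437]
wrist_force: [3.7, -0.4, 0.8]
width: 0.0696
time: 19.75
tool_pos: [0.4817, 0.0918, 0.0795]
ee_rot: [-1.577, -0.0, 1.437]
wrist_force: [5.0, -0.9, 3.4]
width: 0.0702
delta [-0.2  2.8 -1. ] yaw 0.000640554660470638
```

```bash
python3 -m handwheel '[{"delta_pos":[0,-1,-2],"yaw":0},{"delta_pos":[0,-0.2,-4],"yaw":0},{"delta_pos":[0,0.3,-6],"yaw":0},{"delta_pos":[0,0.8,-7.7],"yaw":0},{"delta_pos":[0,0.8,-7.7],"yaw":0}]'
python3 - <<'E'
from h import *
w=snap("wrist","w20");crop(w,210,100,420,350,2.4,"c20");s=snap("side","s20");crop(s,250,100,400,230,4,"c20s")
print(tool()[0],robot.get_obs()["wrist_force"])
E
```

```text
time: 20.25
tool_pos: [0.4857, 0.0912, 0.0771]
ee_rot: [-1.568, -0.0, 1.437]
wrist_force: [0.1, -0.8, 5.6]
width: 0.0695
[0.48565764 0.0912006  0.07714276] [-1.10129988 -0.57155701  4.66938939]
```

View pics/c20.png

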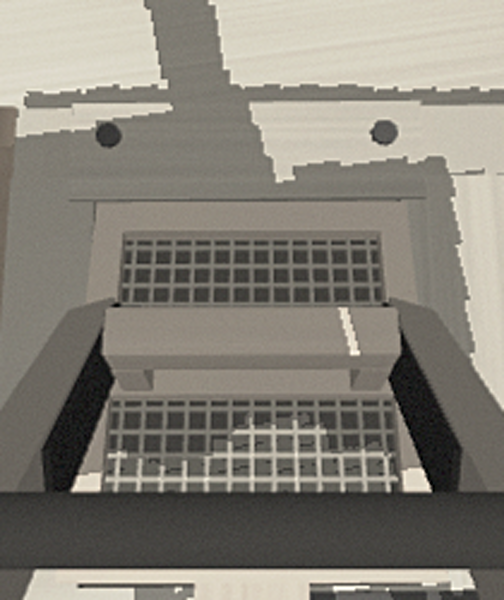

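View pics/c20s.png

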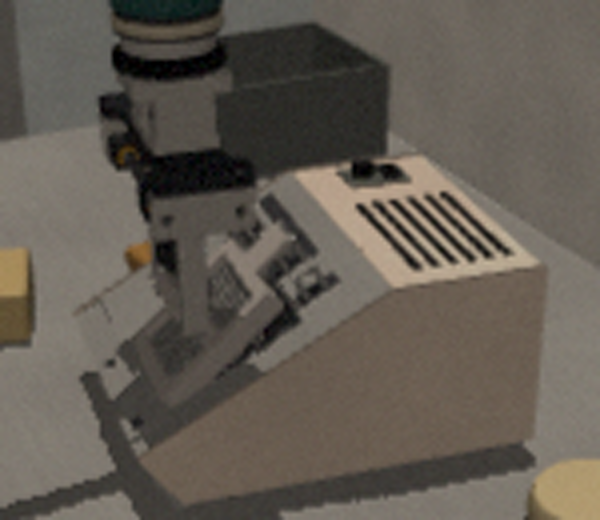

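```bash
python3 -m handwheel '[{"delta_pos":[0,0.7,-1.7],"yaw":0},{"delta_pos":[0,1.4,-3.4],"yaw":0},{"delta_pos":[0,2.1,-5.1],"yaw":0},{"delta_pos":[0,2.8,-6.7],"yaw":0},{"delta_pos":[0,3.6,-8.3],"yaw":0},{"delta_pos":[0,4.4,-9.9],"yaw":0},{"delta_pos":[0,4.4,-9.9],"yaw":0}]'
python3 - <<'E'
from h import *
w=snap("wrist","w21");crop(w,210,100,420,350,2.4,"c21");s=snap("side","s21");crop(s,250,100,400,230,4,"c21s")
print(tool()[0],robot.get_obs()["wrist_force"])
E
```

```text
time: 21.05
tool_pos: [0.4958, 0.0898, 0.0728]
ee_rot: [-1.568, -0.0, 1.437]
wrist_force: [-0.3, -0.5, 4.8]
width: 0.0701
[0.49582051 0.08984667 0.07276269] [-0.83121879 -0.12724291  5.67544919]
```

View pics/c21.png

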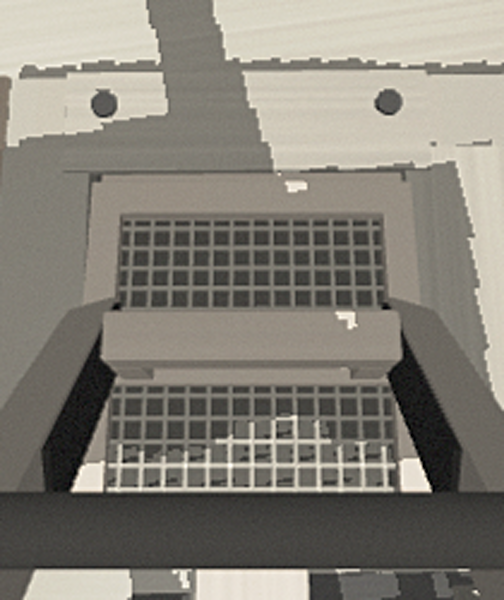

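View pics/c21s.png

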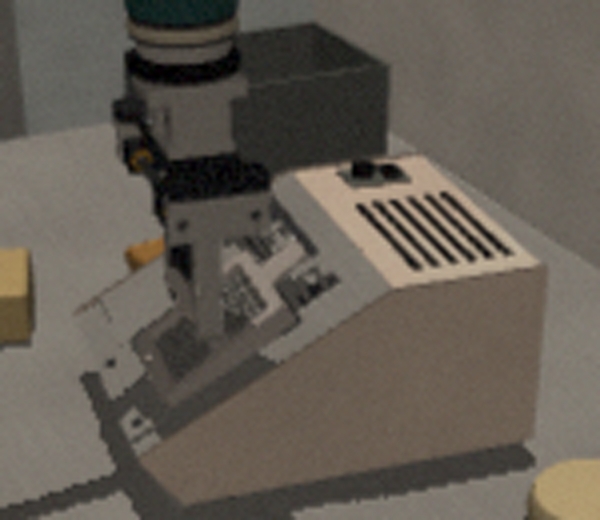

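```bash
python3 -m handwheel '[{"delta_pos":[0,0.9,-1.6],"yaw":0},{"delta_pos":[0,1.8,-3.2],"yaw":0},{"delta_pos":[0,2.7,-4.7],"yaw":0},{"delta_pos":[0,2.7,-4.7],"yaw":0}]'
python3 - <<'E'
from h import *
w=snap("wrist","w22");crop(w,210,100,420,350,2.4,"c22");s=snap("side","s22");crop(s,250,100,400,230,4,"c22s")
print(tool()[0],robot.get_obs()["wrist_force"])
fit({"frN":100+175/2.4,"barN":100+310/2.4,"barF":100+360/2.4})
E
```

```text
time: 21.55
tool_pos: [0.5007, 0.0892, 0.0699]
ee_rot: [-1.569, -0.0, 1.437]
wrist_force: [-0.3, -0.9, 4.5]
width: 0.0697
[0.50074114 0.08918051 0.06986667] [ 0.30586261 -1.1501927   5.17405485]
th 30.926391891829027 hx,hy mm [ -2.91699169 -52.77863958] res [0. 0. 0.]
```

View pics/c22.png

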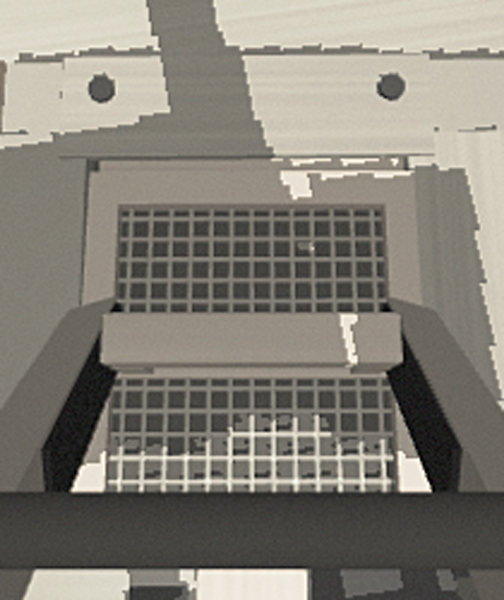

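View pics/c22s.png

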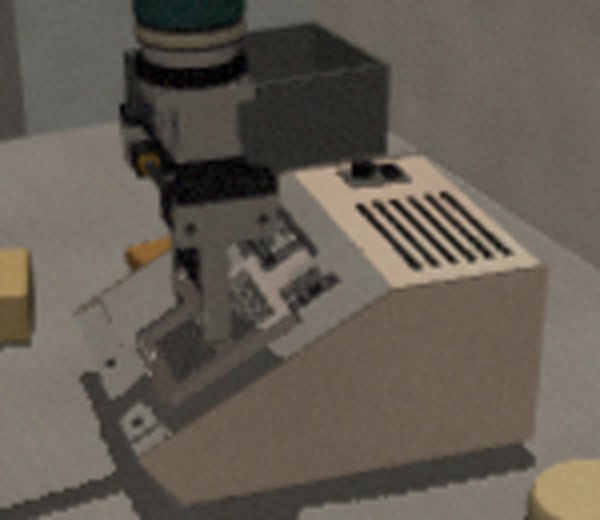

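Run:
```python
from h import *
for nm,obs in [("14",{"toe":180,"frN":186.7,"barN":228,"barF":246.7}),("21",{"frN":172.9,"barN":229.2,"barF":250}),("22",{"frN":170.6,"barN":230.4,"barF":252.5})]:
  for hy in (-.057,-.054):
    f=lambda q:[row2(q[0],k,q[1]/1000,hy)-v for k,v in obs.items()]
    r=least_squares(f,[30,0]);th=r.x[0];print(nm,hy,r.x.round(1),np.round(f(r.x),1))
p,R=tool()
for hx,hy in((-3.5,-58),(-3.5,-55)):
  H=w2p(p+R@[0,hy/1000,-hx/1000]);print("handle p",H.round(1))
c=cam(load("s22"))
for n,u,v in [("frame bottom-ish",175,391),("frame end",300,318)]: print(n,onpy(c,(250+u/4,100+v/4),-48).round(1))
```

```text
14 -0.057 [44.5 -4.5] [-0.3  0.4 -0.7  0.6]
14 -0.054 [44.  -3.2] [-0.3  0.4 -0.6  0.4]
21 -0.057 [32.1 -4.6] [ 0.  -0.3  0.3]
21 -0.054 [31.2 -3.4] [ 0.  -0.1  0.1]
22 -0.057 [28.9 -3.9] [-0.   0.3 -0.3]
22 -0.054 [28.  -2.7] [-0.   0.5 -0.5]
handle p [ 5.7  0.2 50. ]
handle p [ 4.3  0.2 47.4]
frame bottom-ish [-38.7 -48.   22.8]
frame end [ 63.3 -48.   16.8]
```

```bash
python3 -m handwheel '[{"delta_pos":[0,0.9,-0.5],"yaw":0},{"delta_pos":[0,1.8,-0.9],"yaw":0},{"delta_pos":[0,1.8,-0.9],"yaw":0}]'
python3 - <<'E'
from h import *
print(tool()[0],robot.get_obs()["wrist_force"],robot.get_obs()["wrist_torque"])
E
```

```text
time: 21.95
tool_pos: [0.502, 0.089, 0.0681]
ee_rot: [-1.57, -0.0, 1.437]
wrist_force: [0.8, -0.8, 5.1]
width: 0.0697
[0.50203459 0.08901425 0.06810475] [ 0.75356678 -0.84633868  5.05019451] [0.05157176 0.20047888 0.01465655]
```

```bash
python3 -m handwheel '[{"delta_pos":[0,0.9,-0.6],"yaw":0},{"delta_pos":[0,1.8,-1.2],"yaw":0},{"delta_pos":[0,1.8,-1.2],"yaw":0}]'
python3 -m handwheel '[{"delta_pos":[0,0.9,-0.6],"yaw":0},{"delta_pos":[0,1.8,-1.2],"yaw":0},{"delta_pos":[0,1.8,-1.2],"yaw":0}]'
python3 - <<'E'
from h import *
w=snap("wrist","w23");crop(w,210,100,420,350,2.4,"c23");s=snap("side","s23");crop(s,250,100,400,230,4,"c23s")
print(tool()[0],robot.get_obs()["wrist_force"],robot.get_obs()["wrist_torque"])
E
```

```text
time: 22.25
tool_pos: [0.5029, 0.0889, 0.0674]
ee_rot: [-1.57, -0.0, 1.437]
wrist_force: [-2.7, -1.3, 8.6]
width: 0.0696
time: 22.55
tool_pos: [0.5029, 0.0889, 0.0674]
ee_rot: [-1.568, -0.0, 1.437]
wrist_force: [-9.0, -2.8, 18.6]
width: 0.0694
[0.50291683 0.08889304 0.06744606] [-9.55635169 -0.92158252 17.74739518] [0.26674519 1.80468304 0.08270064]
```

View pics/c23.png

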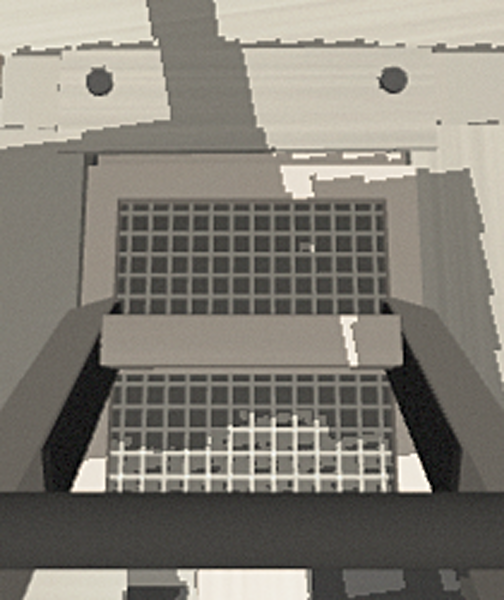

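View pics/c23s.png

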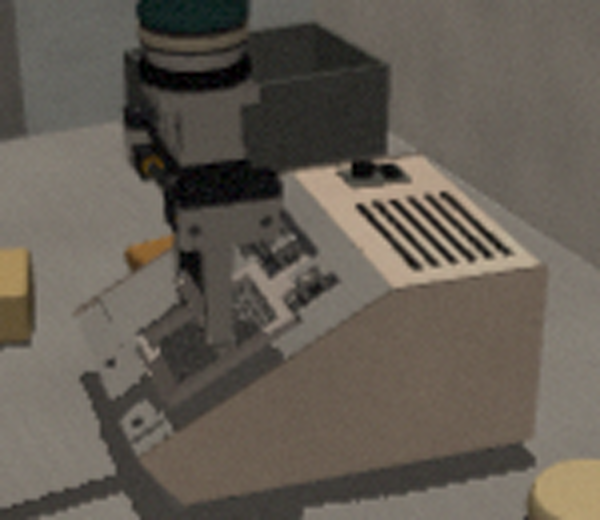

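Run:
```python
from h import *
c=cam(load("w23"))
k=lambda q:((proj(c,p2w(q))-[210,100])*2.4).round(1)
for n,q in [("lip edge",(-53.5,0,14)),("frame NL top",(-46,-48,18)),("frame NR top",(-46,48,18)),("frame N if -2 more",(-48,-48,18)),("barN",(1,-35,52)),("barF",(13,-35,52)),("barNR",(1,35,52)),("screen N", (-36,0,18)),("tongue L",(85,-14,18)),("tongue R",(85,14,18)),("pocket L",(-30,-49.5,12)),("pR",(-30,49.5,12))]: print(n,k(q))
s=cam(load("s23"));k=lambda q:((proj(s,p2w(q))-[250,100])*4).round(0)
print(k((-46,-48,18)),k((60,-48,18)),k((60,-48,12)))
```

```text
lip edge [246.8 151.9]
frame NL top [ 85.8 171.3]
frame NR top [407.6 171.7]
frame N if -2 more [ 86.1 164.9]
barN [ 98.4 318. ]
barF [ 96.  369.5]
barNR [393.  318.4]
screen N [246.6 203.9]
tongue L [191.4 657.5]
tongue R [299.9 657.5]
pocket L [ 82.5 228. ]
pR [410.8 228.4]
[170. 401.] [295. 319.] [299. 325.]
```

The stop is hard and the force runs along the face normal, with bar and frame within about 1 px of their home positions. I'll relieve the press, open and back out.

```bash
python3 -m handwheel '[{"delta_pos":[0,-1.5,0.7],"yaw":0},{"delta_pos":[0,-2.5,1.2],"yaw":0},{"delta_pos":[0,-2.5,1.2],"yaw":0}]'
python3 -m handwheel '[{"delta_pos":[0,0,0],"yaw":0},{"delta_pos":[0,0,0],"yaw":0},{"delta_pos":[0,0,0],"yaw":0},{"delta_pos":[0,0,0],"yaw":0},{"delta_pos":[0,0,0],"yaw":0}]' 0
python3 -m handwheel '[{"delta_pos":[0,-20,0],"yaw":0},{"delta_pos":[0,-60,0],"yaw":0},{"delta_pos":[0,-100,0],"yaw":0},{"delta_pos":[0,-140,0],"yaw":0},{"delta_pos":[0,-160,0],"yaw":0},{"delta_pos":[0,-160,0],"yaw":0}]'
python3 - <<'E'
from h import *
w=snap("wrist","w24");crop(w,190,60,450,310,2.4,"c24")
print(tool()[0],robot.get_obs()["wrist_force"])
c=cam(w);k=lambda q:((proj(c,p2w(q))-[190,60])*2.4).round(1)
for n,q in [("lip edge",(-53.5,0,14)),("frame NL",(-46,-48,18)),("frame NR",(-46,48,18)),("frame FL",(60,-48,18)),("frame FR",(60,48,18)),("tongue tip L",(94,-14,18)),("tongue tip R",(94,14,18)),("barNL",(1,-35,52)),("barNR",(1,35,52)),("barFL",(13,-35,52)),("pocket L",(-30,-49.5,12)),("pR",(-30,49.5,12)),("pFL",(61.5,-49.5,12)),("pFR",(61.5,49.5,12))]: print(n,k(q))
E
```

```text
time: 22.95
tool_pos: [0.5029, 0.0889, 0.0675]
ee_rot: [-1.57, -0.0, 1.437]
wrist_force: [-2.5, -1.3, 7.9]
width: 0.0699
time: 23.45
tool_pos: [0.5032, 0.0888, 0.0664]
ee_rot: [-1.57, 0.0, 1.437]
wrist_force: [-0.2, 0.1, -0.5]
width: 0.0939
time: 24.05
tool_pos: [0.5055, 0.0889, 0.2311]
ee_rot: [-1.579, -0.002, 1.437]
wrist_force: [-0.2, 0.6, -0.2]
width: 0.0943
[0.50433345 0.08883042 0.22820693] [ 0.04020933  0.06614248 -0.21555579]
lip edge [295.1 190. ]
frame NL [202.  200.5]
frame NR [388.  200.7]
frame FL [195.8 406.2]
frame FR [393.7 406.3]
tongue tip L [265.2 477.9]
tongue tip R [324.1 477.9]
barNL [217.9 269.3]
barNR [371.4 269.4]
barFL [217.3 294.8]
pocket L [199.7 233.9]
pR [390.3 234.1]
pFL [194.4 410.5]
pFR [395.2 410.6]
```

View pics/c24.png

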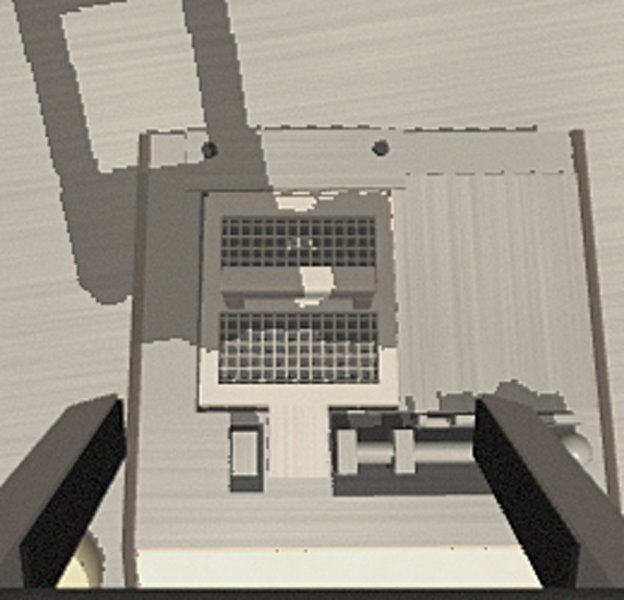

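The cassette is home: tongue tip at row 479 and far frame edge at row 405, both within 1 px, with about 1.5 mm of side play used towards the bolt side. Next is the bolt, so I'll locate the knob.

Run:
```python
from h import *
a=cam(load("w4"));b=cam(load("w24"))
P,r=tri([a,b],[(180+496/2.4,60+312/2.4),(190+576/2.4,60+448/2.4)]);print(P,r,w2p(P))
P2=p2w([82,118,61]);print(P2,proj(a,P2),(180+496/2.4,60+312/2.4),proj(b,P2),(190+576/2.4,60+448/2.4))
# knob at 36mm from rod at various angle: row in w4
for al_ in (-.2,0,.2,.4): 
  q=p2w([82-36*np.sin(al_),118,25+36*np.cos(al_)]);print(al_,proj(a,q).round(1),proj(b,q).round(1))
```

```text
[0.57167765 0.19460903 0.18022476] [0.0016350907330122597, 0.001635090733012151] [ 82.919931   114.15237304  68.28968133]
[0.5747797  0.19807225 0.17335647] [389.54069401 189.86074128] (386.6666666666667, 190.0) [429.5950024  246.94797606] (430.0, 246.66666666666669)
-0.2 [389.7 195.8] [429.9 254.2]
0 [389.5 189.9] [429.6 246.9]
0.2 [389.1 184.2] [428.8 239.8]
0.4 [388.3 179.2] [427.5 233.2]
```

Run:
```python
from h import *
t=p2w([82,117,61])+PY*.0275;t[2]=.161-.0447;delta(t,np.radians(82.3))
```

```text
delta [144.1 112.2 -54.9] yaw 0.0006161303074616598
```

```bash
python3 -m handwheel '[{"delta_pos":[48,0,-20],"yaw":0},{"delta_pos":[96,0,-40],"yaw":0},{"delta_pos":[144,0,-55],"yaw":0},{"delta_pos":[144,0,-55],"yaw":0},{"delta_pos":[144,0,-55],"yaw":0},{"delta_pos":[144,0,-55],"yaw":0},{"delta_pos":[144,0,-55],"yaw":0},{"delta_pos":[144,30,-55],"yaw":0},{"delta_pos":[144,30,-55],"yaw":0},{"delta_pos":[144,30,-55],"yaw":0},{"delta_pos":[144,30,-55],"yaw":0},{"delta_pos":[144,30,-55],"yaw":0}]' 255
python3 - <<'E'
from h import *
w=snap("wrist","w25");s=snap("side","s25")
t=p2w([82,117,61])+PY*.0275;t[2]=.161-.0447;delta(t,np.radians(82.3));print(robot.get_obs()["width"])
E
```

```text
time: 25.3
tool_pos: [0.5779, 0.224, 0.1987]
ee_rot: [-1.573, -0.001, 1.437]
wrist_force: [0.4, -0.2, -0.1]
width: 0.002
delta [ 0.1 81.9 -0.5] yaw 0.0005170323960996814
0.0003693654767454878
```

View pics/w25.png

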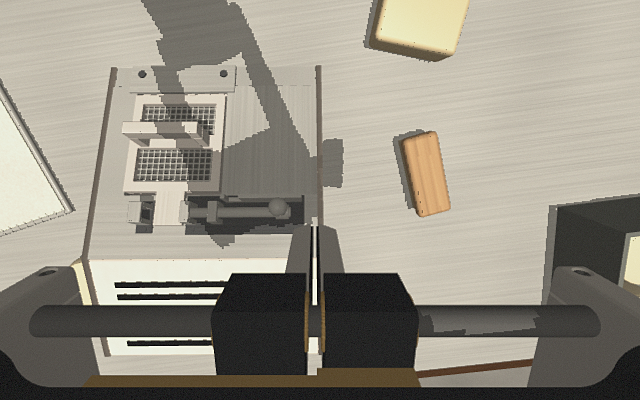

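```bash
python3 -m handwheel '[{"delta_pos":[0,30,0],"yaw":0},{"delta_pos":[0,55,0],"yaw":0},{"delta_pos":[0,70,0],"yaw":0},{"delta_pos":[0,82,0],"yaw":0},{"delta_pos":[0,82,0],"yaw":0}]'
python3 - <<'E'
from h import *
w=snap("wrist","w26");crop(w,190,130,390,300,3.4,"c26")
E
```

```text
time: 25.9
tool_pos: [0.5763, 0.2239, 0.1132]
ee_rot: [-1.568, 0.001, 1.437]
wrist_force: [-0.5, 0.0, -0.3]
width: 0.0006
```

View pics/c26.png

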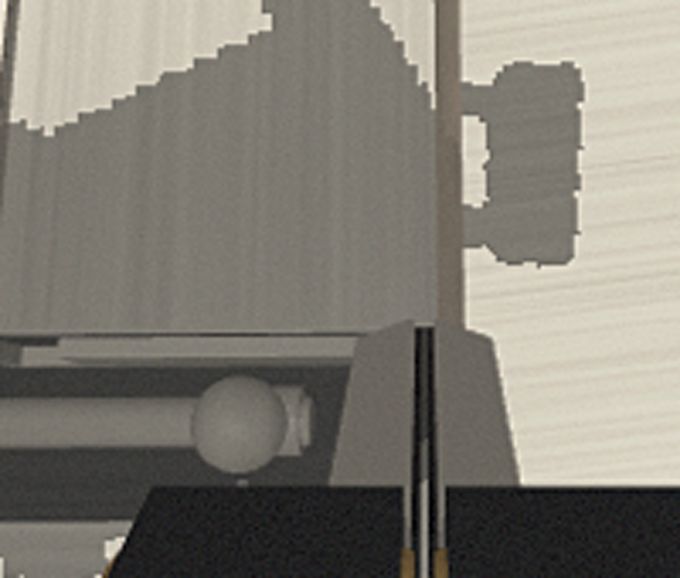

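Run:
```python
from h import *
c=cam(load("w26"));p,R=tool();print(p,tip())
uv=(190+240/3.4-.3,130+425/3.4-.3)
for z in (.173,.176,.18): 
  q=onz(c,uv,z);print(z,q,w2p(q).round(1),"in tool mm",(R.T@(q-p)*1000).round(1))
```

```text
[0.5770666  0.22411056 0.11464182] [0.57709712 0.22411692 0.15934181]
0.173 [0.57545814 0.19331239 0.173     ] [ 83.  113.4  60.1] in tool mm [-30.8 -58.4  -2.5]
0.176 [0.57405575 0.19410397 0.176     ] [ 83.1 114.   63.4] in tool mm [-30.2 -61.4  -1. ]
0.18 [0.5721859  0.19515941 0.18      ] [ 83.2 114.8  67.9] in tool mm [-29.4 -65.4   1. ]
```

```bash
python3 -m handwheel '[{"delta_pos":[-8,0,0],"yaw":0},{"delta_pos":[-13,0,0],"yaw":0},{"delta_pos":[-18,0,0],"yaw":0},{"delta_pos":[-22,0,0],"yaw":0},{"delta_pos":[-22,0,0],"yaw":0}]'
python3 - <<'E'
from h import *
w=snap("wrist","w27");crop(w,190,130,390,300,3.4,"c27")
print(robot.get_obs()["wrist_force"],tool()[0])
E
```

```text
time: 26.45
tool_pos: [0.575, 0.2022, 0.1163]
ee_rot: [-1.573, -0.001, 1.437]
wrist_force: [0.7, 3.6, 3.0]
width: 0.0004
[0.92209348 2.27581207 2.61592536] [0.57482094 0.20223958 0.11605952]
```

View pics/c27.png

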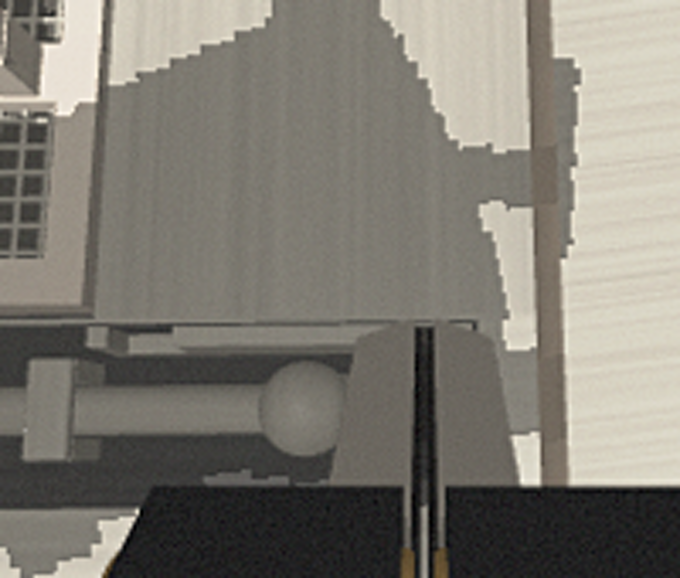

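```bash
python3 -m handwheel '[{"delta_pos":[-5,0,0],"yaw":0},{"delta_pos":[-10,0,0],"yaw":0},{"delta_pos":[-15,0,0],"yaw":0},{"delta_pos":[-20,0,0],"yaw":0},{"delta_pos":[-25,0,0],"yaw":0},{"delta_pos":[-30,0,0],"yaw":0},{"delta_pos":[-34,0,0],"yaw":0},{"delta_pos":[-34,0,0],"yaw":0}]'
python3 -m handwheel '[{"delta_pos":[-2,0,0],"yaw":0},{"delta_pos":[-4,0,0],"yaw":0},{"delta_pos":[-4,0,0],"yaw":0}]'
python3 -m handwheel '[{"delta_pos":[-1,0,0],"yaw":0},{"delta_pos":[-2,0,0],"yaw":0},{"delta_pos":[-2,0,0],"yaw":0}]'
python3 - <<'E'
from h import *
w=snap("wrist","w28");crop(w,150,100,390,300,3.1,"c28")
p,R=tool();print(robot.get_obs()["wrist_force"],p,"contact knob y",w2p(p)[1]-20.4)
E
```

```text
time: 27.3
tool_pos: [0.5695, 0.1676, 0.1146]
ee_rot: [-1.57, 0.001, 1.436]
wrist_force: [0.5, 2.5, 2.4]
width: 0.0002
time: 27.6
tool_pos: [0.5692, 0.1661, 0.1146]
ee_rot: [-1.57, -0.003, 1.438]
wrist_force: [0.9, 6.6, 2.1]
width: 0.0006
time: 27.9
tool_pos: [0.5692, 0.166, 0.1147]
ee_rot: [-1.571, -0.006, 1.439]
wrist_force: [1.7, 10.7, 0.9]
width: 0.0005
[ 1.01294345 11.01277021  1.59563619] [0.56918564 0.16601997 0.11473218] contact knob y 65.08719768821422
```

View pics/c28.png

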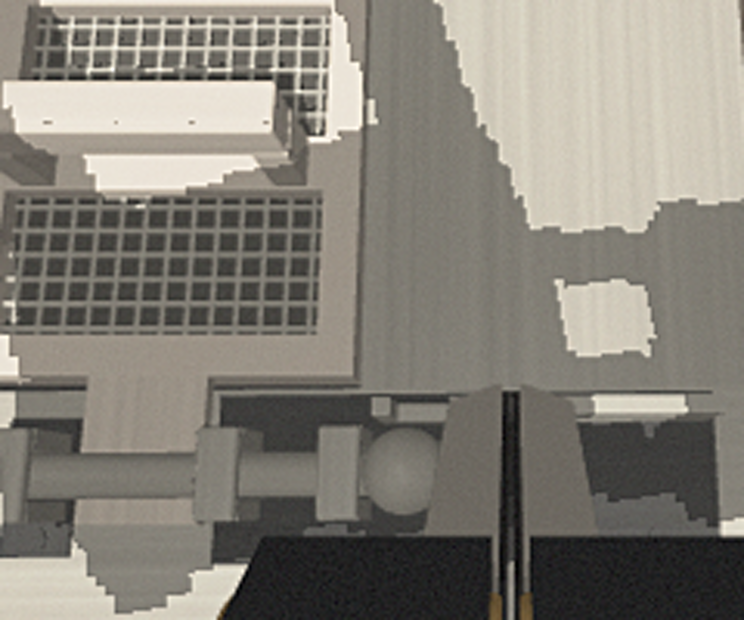

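The rod now runs across the tongue into the keeper and stops hard (knob y ≈ 65 against 66 expected, 11 N). I'll back off and get above the knob to turn the handle down.

```bash
python3 -m handwheel '[{"delta_pos":[8,0,0],"yaw":0},{"delta_pos":[10,-20,0],"yaw":0},{"delta_pos":[10,-40,0],"yaw":0},{"delta_pos":[-14,-40,-21],"yaw":0},{"delta_pos":[-14,-40,-21],"yaw":0},{"delta_pos":[-14,-40,-21],"yaw":0}]'
python3 - <<'E'
from h import *
w=snap("wrist","w29");crop(w,190,100,390,300,3,"c29")
p,R=tool();c=cam(w);print(p,(w2p(p)),"tip",tip())
for a in (0,.2): 
  q=p2w([82-36*np.sin(a),66,25+36*np.cos(a)]);print(a,q,(proj(c,q)-[190,100])*3,"in tool",(R.T@(q-p)*1000).round(1))
E
```

```text
time: 28.55
tool_pos: [0.5872, 0.1446, 0.1533]
ee_rot: [-1.568, 0.002, 1.435]
wrist_force: [-0.3, -0.1, 0.6]
width: 0.0003
[0.58697133 0.14524745 0.15340444] [89.54992405 67.28501317 34.38856232] tip [0.58711239 0.14530553 0.19810418]
0 [0.56781241 0.14654113 0.17335647] [365.45126346 295.72057413] in tool [ -1.3 -19.9  19.2]
0.2 [0.56188829 0.1473421  0.16936516] [365.55135738 266.36192126] in tool [ -1.3 -15.9  25.2]
```

View pics/c29.png

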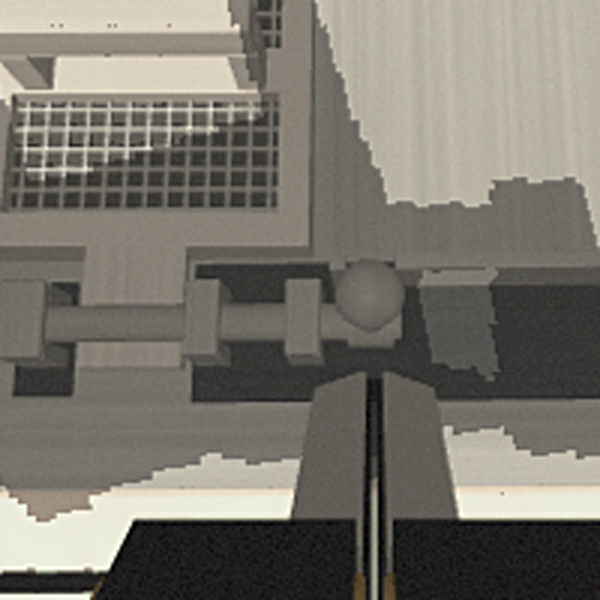

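```bash
python3 -m handwheel '[{"delta_pos":[0,20,-1],"yaw":0},{"delta_pos":[0,32,-1],"yaw":0},{"delta_pos":[0,38,-1],"yaw":0},{"delta_pos":[0,38,-1],"yaw":0}]'
python3 -m handwheel '[{"delta_pos":[0,0,4],"yaw":0},{"delta_pos":[0,0,8],"yaw":0},{"delta_pos":[0,0,12],"yaw":0},{"delta_pos":[0,0,16],"yaw":0},{"delta_pos":[0,0,20],"yaw":0},{"delta_pos":[0,0,23],"yaw":0},{"delta_pos":[0,0,23],"yaw":0}]'
python3 - <<'E'
from h import *
w=snap("wrist","w30");crop(w,190,100,390,300,3,"c30")
p,R=tool();c=cam(w);print(p,(w2p(p)),"tip",tip(),robot.get_obs()["wrist_force"])
for a in (.5,.7,.9,1.1): 
  q=p2w([82-36*np.sin(a),66,25+36*np.cos(a)]);print(a,q,(proj(c,q)-[190,100])*3,"in tool",(R.T@(q-p)*1000).round(1))
E
```

```text
time: 29.0
tool_pos: [0.5891, 0.1458, 0.1162]
ee_rot: [-1.571, 0.001, 1.437]
wrist_force: [2.1, 0.3, -0.7]
width: 0.0004
time: 29.7
tool_pos: [0.5647, 0.1492, 0.1168]
ee_rot: [-1.569, 0.0, 1.437]
wrist_force: [-0.0, 0.6, 1.9]
width: 0.0006
[0.56474375 0.149184   0.11675041] [52.42736447 68.20788631 12.6137215 ] tip [0.56484925 0.14917483 0.16145029] [-0.92827303  0.36602334  2.72986907]
0.5 [0.55476107 0.14830574 0.16136254] [357.5782322  373.70130256] in tool [ -2.2 -44.6   9.9]
0.7 [0.55145844 0.14875227 0.15499381] [358.03174825 348.29667883] in tool [ -2.2 -38.2  13.2]
0.9 [0.5494755  0.14902038 0.14808993] [358.51609909 329.28980425] in tool [ -2.2 -31.3  15.2]
1.1 [0.54889132 0.14909936 0.14092614] [359.00483923 317.04135989] in tool [ -2.2 -24.1  15.8]
```

View pics/c30.png

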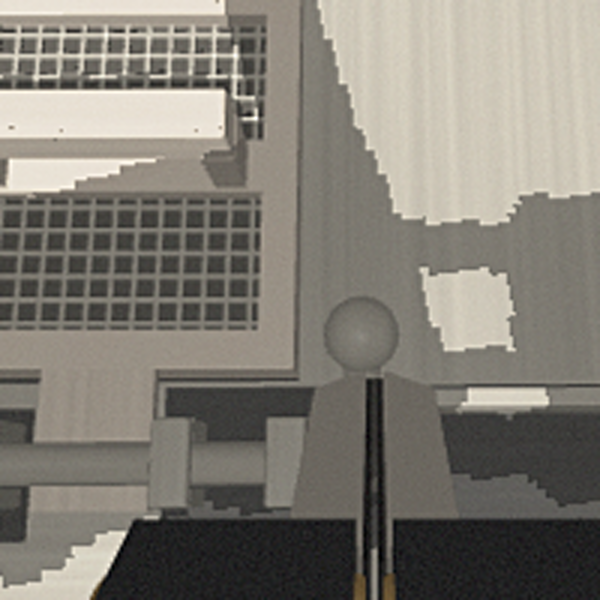

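The handle is at α ≈ 0.87, past the rail, so it is in the notch. Now I'll press the knob down from above.

```bash
python3 -m handwheel '[{"delta_pos":[-2,-12,0],"yaw":0},{"delta_pos":[-2,-12,15],"yaw":0},{"delta_pos":[-2,-12,15],"yaw":0},{"delta_pos":[-2,0,15],"yaw":0},{"delta_pos":[-2,6,15],"yaw":0},{"delta_pos":[-2,12,15],"yaw":0},{"delta_pos":[-2,17,15],"yaw":0},{"delta_pos":[-2,22,14],"yaw":0},{"delta_pos":[-2,25,14],"yaw":0},{"delta_pos":[-2,25,14],"yaw":0}]'
python3 -m handwheel '[{"delta_pos":[0,1.5,0],"yaw":0},{"delta_pos":[0,3,0],"yaw":0},{"delta_pos":[0,3,0],"yaw":0}]'
python3 -m handwheel '[{"delta_pos":[0,1,0],"yaw":0},{"delta_pos":[0,2,0],"yaw":0},{"delta_pos":[0,2,0],"yaw":0}]'
python3 - <<'E'
from h import *
print("tip",tip(),robot.get_obs()["wrist_force"])
E
```

```text
time: 30.75
tool_pos: [0.5524, 0.1489, 0.0964]
ee_rot: [-1.574, -0.001, 1.437]
wrist_force: [-6.4, -0.5, 16.8]
width: 0.0005
time: 31.05
tool_pos: [0.5527, 0.1489, 0.0959]
ee_rot: [-1.576, -0.001, 1.437]
wrist_force: [-9.7, -0.9, 24.2]
width: 0.0004
time: 31.35
tool_pos: [0.5529, 0.149, 0.0956]
ee_rot: [-1.577, -0.002, 1.437]
wrist_force: [-12.2, -0.8, 29.7]
width: 0.0004
tip [0.55264018 0.14892174 0.1403037 ] [-12.18933298  -0.81592877  29.68853075]
```

```bash
python3 -m handwheel '[{"delta_pos":[0,-10,0],"yaw":0},{"delta_pos":[0,-50,0],"yaw":0},{"delta_pos":[0,-90,30],"yaw":0},{"delta_pos":[0,-100,60],"yaw":0},{"delta_pos":[0,-100,60],"yaw":0}]'
python3 - <<'E'
from h import *
w=snap("wrist","w31");crop(w,170,100,390,300,3,"c31");s=snap("side","s31");crop(s,250,100,400,230,4,"c31s")
p,R=tool();c=cam(w);d=cam(s)
for a in (1.1,1.25,1.4,1.57): 
  q=p2w([82-36*np.sin(a),66,25+36*np.cos(a)]);print(a,q,(proj(c,q)-[170,100])*3,(proj(d,q)-[250,100])*4)
E
```

```text
time: 31.85
tool_pos: [0.4923, 0.1575, 0.1902]
ee_rot: [-1.577, -0.002, 1.438]
wrist_force: [-0.2, -0.3, -0.4]
width: 0.0005
1.1 [0.54889132 0.14909936 0.14092614] [427.00086179 461.29706978] [223.91377708 238.49373139]
1.25 [0.54938725 0.14903231 0.13555446] [427.07052593 455.27028785] [224.74161405 244.86057885]
1.4 [0.55067311 0.14885845 0.13031789] [427.13483358 451.77123496] [226.56619861 250.89172892]
1.57 [0.55304817 0.14853733 0.1246947 ] [427.19980427 450.79180053] [229.77637598 257.1528228 ]
```

View pics/c31.png

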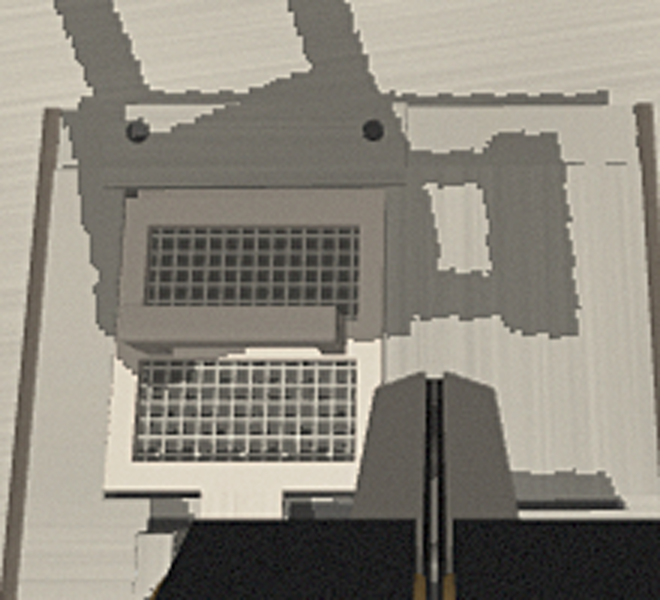

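View pics/c31s.png

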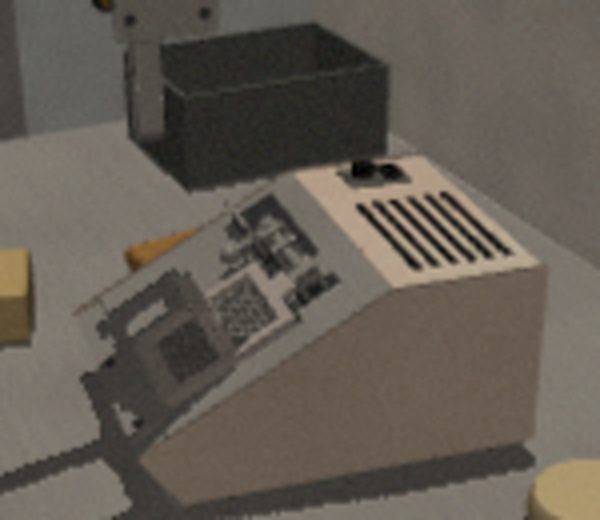

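```bash
python3 -m handwheel '[{"delta_pos":[-45,-30,-30],"yaw":0},{"delta_pos":[-75,-30,-50],"yaw":0},{"delta_pos":[-75,-30,-50],"yaw":0},{"delta_pos":[-75,-30,-50],"yaw":0}]'
python3 - <<'E'
from h import *
w=snap("wrist","w32");crop(w,250,150,410,290,4,"c32")
p,R=tool();c=cam(w)
for a in (1.1,1.25,1.4,1.57): 
  q=p2w([82-36*np.sin(a),66,25+36*np.cos(a)]);print(a,(proj(c,q)-[250,150])*4)
for n,q in [("rod at y66",(82,66,25)),("notch",(68,66,34)),("strap",(82,48,34)),("keeper",(82,-24,34)),("strap edge",(72,48.5,34))]: print(n,(proj(c,p2w(q))-[250,150])*4)
E
```

```text
time: 32.35
tool_pos: [0.5324, 0.0746, 0.2144]
ee_rot: [-1.567, 0.0, 1.434]
wrist_force: [0.1, 1.4, -0.0]
width: 0.0005
1.1 [552.90737699 191.24610891]
1.25 [547.83529595 187.49509751]
1.4 [542.86761561 186.93120194]
1.57 [537.49496926 189.95621103]
rod at y66 [544.77342189 324.5307031 ]
notch [549.99054854 266.20376844]
strap [482.15794257 320.92002061]
keeper [198.70982458 321.33371529]
strap edge [482.43928898 281.79691483]
```

View pics/c32.png

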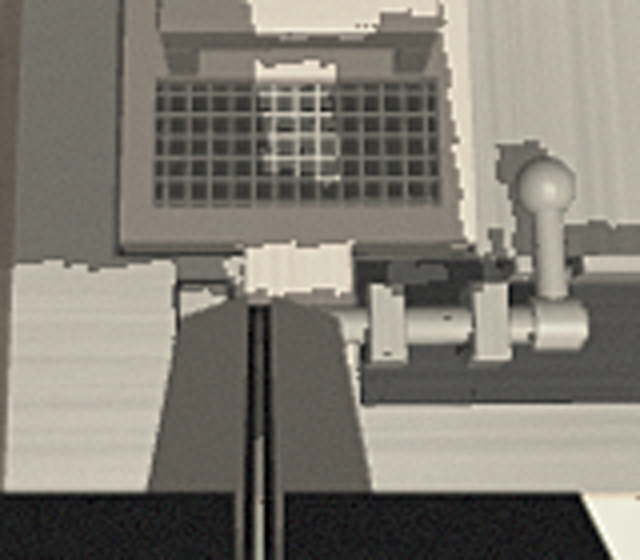

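```bash
python3 -m handwheel '[{"delta_pos":[50,-30,0],"yaw":0},{"delta_pos":[100,-30,0],"yaw":0},{"delta_pos":[150,-30,0],"yaw":0},{"delta_pos":[180,-30,0],"yaw":0},{"delta_pos":[180,-30,0],"yaw":0},{"delta_pos":[180,-30,0],"yaw":0}]'
python3 - <<'E'
from h import *
w=snap("wrist","w33");crop(w,90,130,310,290,3.4,"c33");s=snap("side","s33");crop(s,280,130,360,190,9,"c33s");snap("scene","sc33")
c=cam(w);d=cam(s)
for a in (1.1,1.25,1.4,1.57): 
  q=p2w([82-36*np.sin(a),66,25+36*np.cos(a)]);print(a,(proj(c,q)-[90,130])*3.4,(proj(d,q)-[280,130])*9)
for n,q in [("rod at y66",(82,66,25)),("strap",(82,48,34)),("keeper",(82,-24,34))]: print(n,(proj(c,p2w(q))-[90,130])*3.4,(proj(d,p2w(q))-[280,130])*9)
E
```

```text
time: 33.0
tool_pos: [0.555, 0.2555, 0.2452]
ee_rot: [-1.568, 0.002, 1.44]
wrist_force: [0.1, -0.6, -0.1]
width: 0.0006
1.1 [436.59764018 209.02007213] [233.80599844 266.61089563]
1.25 [441.72560866 206.43108945] [235.66863162 280.93630241]
1.4 [446.75875475 206.29860263] [239.77394687 294.50639006]
1.57 [452.21390811 208.97763252] [246.99684595 308.5938513 ]
rod at y66 [444.61020614 312.78977024] [335.72528621 250.60427407]
strap [381.51599897 308.89183265] [339.25947248 251.61491703]
keeper [162.57272841 307.88631474] [406.64058652 340.89844158]
```

View pics/c33.png

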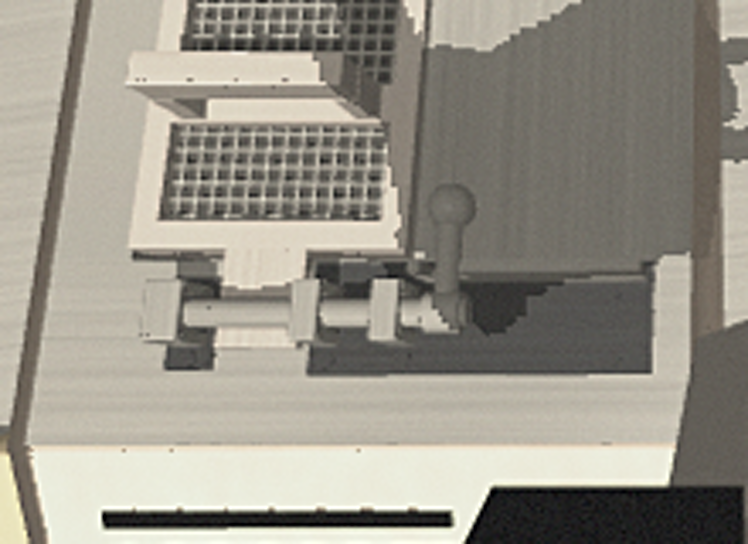

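View pics/c33s.png

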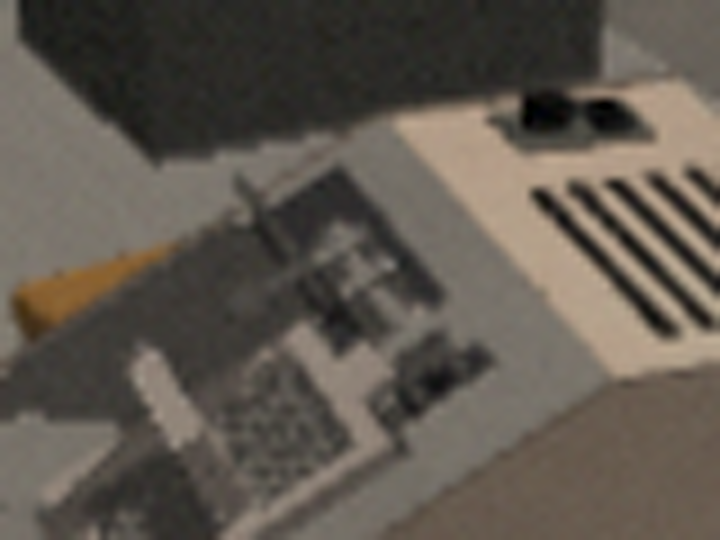

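Two views put the handle at about 1.55 rad: knob (546,184) in c32 and (453,206) in c33, matching the 1.57 prediction once the strap offset is removed. The rod is across the tongue into the keeper, and the arm is clear. Handing in.

Run:
```python
from h import *
print(robot.close_job());print(robot.get_obs()["time"],robot.get_obs()["wrist_force"])
```

```text
the job is handed in; nothing more can be done
None
the job is handed in; nothing more can be done
```

I put the larger grey cassette into the pocket, slid the bolt across and turned its handle down. I then handed the job in at about 33 s. No verdict came back, so the rest rests on my own checks.

**What I did**
- I gripped the handle bar by its ends and tilted the cassette by lowering its tongue on the humidifier's top side edge.
- I slid the toe under the lip until it met the end wall and laid the cassette down with light force. The largest push on the floor was about 19 N.
- I pushed the bolt across until it stopped and pressed the handle down into the notch, with at most about 32 N on the knob.

**Last checks**
- **Cassette:** it came to a hard stop square to the face. The frame and tongue edges along the slope were within about 1 px of the home position. It sits about 1.5 mm towards the bolt side, which is within the pocket's play.
- **Bolt:** the rod crosses the tongue into the keeper and stopped hard, with the knob about 1 mm from its expected end position.
- **Handle:** two wrist views both gave about 1.55 rad.
- **Clearance:** the gripper was clear of everything with zero force. I saw no contact with the cheeses or the brush, but I did not measure their positions again at the end.

**What disagreed**
- **Fingertips:** they end about 45 mm behind the reported TCP. My first grip closed on air above the bar, so I measured the offset and corrected for it.
- **Height when pressing the handle:** my tip-height estimate read about 7 mm too high and would have meant about 1.35 rad. I trusted the camera views over it.

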